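# Unload the dry block heater into the colour-coded trays

### The arm

A 6-joint arm with a two-finger parallel gripper is mounted at the origin on the work surface. World frame = base frame: x ahead of the robot, y to its left, z up, the work surface at z = 0. Lengths are in m, angles in rad, forces in N, time in s.
With the tool pointing down it reaches from about 0.3 to 0.875 m from the base axis. Payload 4.2 kg.
Tool frame: the origin (TCP) lies on the centre line of the jaws, within the pads' length; the fingertips stand 11 mm ahead of it and the grasp point (between the pads) lies 8 mm behind it; x points along the fingers, y is the direction in which the jaws open and shut, and the axes are right-handed (so a half turn about x gives the same grasp; the last joint's range is limited). The gripper opens to 85 mm and grips with 20 to 120 N. Pads are 22 mm wide; open, the fingers measure 114 mm over their backs; the gripper's body (76 mm by 85 mm) begins 54 mm behind the grasp point. The pads swing forward as they close: fully open they stand 13 mm farther back than shut.
Start: joints at [1.186, 0.32, 1.565, -0, 1.257, -0.02], TCP at [0.205, 0.537, 0.242] pointing down, gripper open.
Joint ranges: [-3.11, 3.11], [-0.84, 2.01], [0.21, 2.61], [-1.34, 4.49], [0.05, 2.63], [-2.56, 2.56]. Speed limits (rad/s): [2.57, 2.57, 3.14, 3.14, 3.14, 3.14].

### API

Orientations are given as a rotation vector (axis times angle).
In Python, from rig import read_state, read_camera, hand_in, search_frame, regions_of gives the robot as it stands.
- The arm moves only by the tool send_rows, never from a script. Its argument "steps" is a list that holds one entry, the list of rows, each a list of 7 numbers: the shift along the tool's x, y, z in units of 40 mm (1.0 is 40 mm), then the turn, a rotation vector about the tool's x, y, z in units of 6 degrees (1.0 is 6 degrees), then the opening, from 0 (shut) to 1 (fully open). In form: [[[dx, dy, dz, ax, ay, az, gripper], ...]]. A call has 1 to 5 rows; each row shifts and turns the commanded pose from where the row before left it, along the tool's axes as they then stand; what a row does not reach is not made up. A row lasts 1/12 s, in which the tool goes at most 41.7 mm and 7.16 degrees, less where a joint would pass 70% of its speed; a pose out of reach is approached as far as the arm can. A call is refused whole if a number of a shift passes 1 or a number of a turn 1, either way. A call with a gripper value outside its range is refused whole. The fingers move at their own pace and stop on an object; the grip force is fixed at half the most. Time passes only in rows, so rows that do not move let the fingers close. It gives the time, the measured TCP pose, the force and the opening at its end, in the units of the state.
- read_state(): the state, without advancing time (a new reading comes with each control period).
- read_camera(name): name is "scene" or "top" or "wrist"; returns a dict with "color" (480x640x3 uint8, blue, green, red), "camera_matrix" (3x3 intrinsics, pixels), "k1" (the pictures are not rectified: a ray, as slopes to the right and down, at radius r is drawn at 1 + k1 r^2 times it, then the intrinsics apply), "extrinsics" (4x4, takes a point from world to camera coordinates); the wrist camera has in their place "hand_eye" (4x4, takes a point from camera to tool coordinates, whose origin is the TCP and whose axes are the tool frame's). Camera axes: x right, y down, z forward; pixel columns grow to the right and rows downward; lengths in m; the calibration is good to about 2 mm. A picture is of the moment at which its call begins: read the wrist's pose just before it. There is no depth.
- hand_in(): hands the job in, once; it reports no verdict.
Trained networks look in the newest picture that a camera, given by its name, has taken for a name from the list of things; names that differ only in an ending like _2 or _b are one class to them, and where a whole thing is asked for, a point or a joint stands for the part that bears it (a point fixed in the world has none). Each returns a list of dicts, best first, with "confidence" (0 to 1); they miss things now and then, are a little off and sometimes report something else, mostly with a low value. They report only what shows in the picture. A call takes as long as a camera call.
- search_frame(camera, label): "point" ([x, y, z] in m, in world coordinates, good to about 4 mm: the middle of the surface that is visible of it).
- regions_of(camera, label): "pixels" (480x640 bool, what is visible of it).
The state is a dict: "time_s": time; "qpos": joint angles; "dq": joint speeds; "tau": joint torques, N m; "tcp_pos": TCP position; "tcp_rot": TCP orientation; "wrist_force": force on the tool from outside, world axes, zero at the start; "ft_torque": the same for the moment, N m; "width": finger opening in m.
Only numpy, scipy, OpenCV 4.12 (cv2) and the standard library are available. Lean on these libraries where they do the work, as an engineer would, in place of code of your own. Each camera call takes 0.05 s, during which the arm holds its last target.

### The job

The incubation is over: swing the clear hood of the dry block heater up and right back, past vertical, so that it stays open, then lift out the four vials and stand each one upright in the empty compartment of the tray that has the colour of its cap, next to the white-capped blank. The vials are glass: set them down, do not drop them or let them tip over.

Things in the scene. Friction and masses are not known exactly. Their poses are not given: they have to be found in the camera images.
- hood (a joint): hinge of the heater's clear hood, rad: 0 = shut, 1.57 = a quarter turn up and back, 1.92 = its stop (it then stands 220 mm high). About 1 N at the handle lifts it. Let go below 1.0 it falls shut, beyond 1.2 it falls on to the stop. The heater: a white unit 240 mm wide; top of its aluminium block 84 mm, of its front deck 80 mm, of the shut hood (216 mm wide, 112 mm deep) 133 mm above the bench.
- hood_handle (a point): middle of the black handle bar (10 mm thick, 90 mm long, posts 80 mm apart) in front of the clear hood; 38 mm from the bar's axis to the hood's face; 114 mm above the bench when shut. Axes turn with the hood: y along the bar, parallel to the hinge; shut, z is up and x points over the vials to the hinge, whose line lies 153 mm along +x and 28 mm along -z from here.
- vial_red: loose amber glass vial, 28 mm diameter, 61 mm tall, about 45 g, red screw cap (24 mm diameter, 45 to 61 mm above the underside). Origin: centre of its underside, z up. At the start it stands in one of the four bores (32 mm wide, 30 mm deep) of the heater's block, in a row along the handle's y, 48 mm apart, under the hood; 31 mm of it stand out.
- vial_blue: loose amber glass vial, 28 mm diameter, 61 mm tall, about 45 g, blue screw cap (24 mm diameter, 45 to 61 mm above the underside). Origin: centre of its underside, z up. At the start it stands in one of the four bores (32 mm wide, 30 mm deep) of the heater's block, in a row along the handle's y, 48 mm apart, under the hood; 31 mm of it stand out.
- vial_yellow: loose amber glass vial, 28 mm diameter, 61 mm tall, about 45 g, yellow screw cap (24 mm diameter, 45 to 61 mm above the underside). Origin: centre of its underside, z up. At the start it stands in one of the four bores (32 mm wide, 30 mm deep) of the heater's block, in a row along the handle's y, 48 mm apart, under the hood; 31 mm of it stand out.
- vial_green: loose amber glass vial, 28 mm diameter, 61 mm tall, about 45 g, green screw cap (24 mm diameter, 45 to 61 mm above the underside). Origin: centre of its underside, z up. At the start it stands in one of the four bores (32 mm wide, 30 mm deep) of the heater's block, in a row along the handle's y, 48 mm apart, under the hood; 31 mm of it stand out.
- tray_red: fixed red open tray with two compartments, each 56 x 56 mm inside, walls 4 mm thick, 22 mm high, floor 4 mm above the bench. Origin: on the bench under the centre of the EMPTY compartment; y points to the other one, 60 mm away, where a white-capped clear vial (the blank, 61 mm tall, 28 mm wide) stands; z up.
- tray_blue: fixed blue open tray with two compartments, each 56 x 56 mm inside, walls 4 mm thick, 22 mm high, floor 4 mm above the bench. Origin: on the bench under the centre of the EMPTY compartment; y points to the other one, 60 mm away, where a white-capped clear vial (the blank, 61 mm tall, 28 mm wide) stands; z up.
- tray_yellow: fixed yellow open tray with two compartments, each 56 x 56 mm inside, walls 4 mm thick, 22 mm high, floor 4 mm above the bench. Origin: on the bench under the centre of the EMPTY compartment; y points to the other one, 60 mm away, where a white-capped clear vial (the blank, 61 mm tall, 28 mm wide) stands; z up.
- tray_green: fixed green open tray with two compartments, each 56 x 56 mm inside, walls 4 mm thick, 22 mm high, floor 4 mm above the bench. Origin: on the bench under the centre of the EMPTY compartment; y points to the other one, 60 mm away, where a white-capped clear vial (the blank, 61 mm tall, 28 mm wide) stands; z up.

How it is judged:
On the way:
1. the hood is swung up past vertical (value of joint hood above 1.6 rad), for 0.3 s.
At the end, for the whole second after the job is handed in: The hood stands open past vertical (above 1.6 rad) and each vial stands released, at rest and upright (within 0.1 rad) on the floor of the empty compartment of the tray of its cap's colour (centre within 22 mm of the compartment's centre, underside less than 5 mm above its floor) (value of joint hood above 1.6 rad and horizontal distance between vial_red and tray_red below 0.022 m and z of vial_red in the frame of tray_red below 0.009 m and angle between each of vial_red, vial_blue, vial_yellow, vial_green's own z axis and vertical below 0.1 rad and linear speed of each of vial_red, vial_blue, vial_yellow, vial_green below 0.02 m/s and horizontal distance between vial_blue and tray_blue below 0.022 m and z of vial_blue in the frame of tray_blue below 0.009 m and horizontal distance between vial_yellow and tray_yellow below 0.022 m and z of vial_yellow in the frame of tray_yellow below 0.009 m and horizontal distance between vial_green and tray_green below 0.022 m and z of vial_green in the frame of tray_green below 0.009 m); the robot touches nothing.
It fails at once if a vial is tipped over (more than 0.7 rad from upright) (angle between any of vial_red, vial_blue, vial_yellow, vial_green's own z axis and vertical above 0.7 rad).
It fails at once if a vial is dropped (it moves faster than 0.6 m/s without being held, a free fall of about 20 mm) ((linear speed of vial_red above 0.6 m/s and contact force between the fingers and vial_red below 0.05 N) or (linear speed of vial_blue above 0.6 m/s and contact force between the fingers and vial_blue below 0.05 N) or (linear speed of vial_yellow above 0.6 m/s and contact force between the fingers and vial_yellow below 0.05 N) or (linear speed of vial_green above 0.6 m/s and contact force between the fingers and vial_green below 0.05 N)).
It also fails if it takes over 115 s, if anything falls off the work surface, if the arm or the gripper's body presses on something with over 40 N, if the wrist force passes 120 N, or if a joint passes its speed limit or range.

## Working session

There is one attempt and no reset: what is moved stays moved. The work goes in short steps, Python scripts to look and compute and a tool call to move; the robot and the scene stay as the last step left them, time stands still between calls to the robot, and variables do not carry over. Pictures are saved under pics/ and viewed, and the job is handed in when it is done.

Besides the shell and the picture viewer there is one more tool, called after "Emit:" by a JSON object that holds its "name" and its "arguments". send_rows: Moves the arm, as the interface text tells. Its arguments: {"type":"object","properties":{"steps":{"type":"array"}},"required":["steps"]}

```bash
ls; mkdir -p pics
python3 - <<'E'
from rig import *
import cv2
s=read_state();print(s)
for c in ("scene","top"):
    d=read_camera(c);cv2.imwrite(f"pics/{c}0.png",d["color"]);print(d["camera_matrix"],d["k1"],d["extrinsics"])
d=read_camera("wrist");cv2.imwrite("pics/wrist0.png",d["color"]);print(d["hand_eye"])
for n in ["hood","hood_handle"]+[a+"_"+b for a in("vial","tray") for b in("red","blue","yellow","green")]:
    for c in("scene","top"):
        print(n,c,[(r["confidence"],[round(float(v),4) for v in r["point"]]) for r in search_frame(c,n)[:3]])
E
```

```text
pics
{'time_s': 0.0, 'qpos': array([ 1.18595469e+00,  3.20313694e-01,  1.56565257e+00, -5.89155237e-06,
        1.25740210e+00, -2.00154683e-02]), 'dq': array([ 3.71569811e-04,  4.18946705e-05, -9.45834713e-04, -2.28041492e-03,
        1.17217779e-03,  2.91057070e-04]), 'tau': array([-1.76535235e-03, -4.15517664e+01, -2.34151769e+01, -2.35882389e-04,
        8.16078682e-03, -3.83306443e-06]), 'tcp_pos': array([0.2049945 , 0.53674057, 0.24147999]), 'tcp_rot': array([ 0.28488526,  1.55212847, -0.28763196]), 'wrist_force': array([ 0.51520708, -1.13889578, -0.2693055 ]), 'ft_torque': array([ 0.00810404, -0.00522419,  0.0417608 ]), 'width': 0.08525323054370929}
[[506.66762218   0.         325.94784218]
 [  0.         506.66762218 243.93395966]
 [  0.           0.           1.        ]] -0.06829238292687997 [[-0.02598408  0.99966048 -0.00193814  0.03677607]
 [ 0.85079494  0.02109662 -0.52507419 -0.39314501]
 [-0.52485502 -0.01529253 -0.85105425  1.34180263]
 [ 0.          0.          0.          1.        ]]
[[470.86174234   0.         317.76058276]
 [  0.         470.86174234 239.41787421
[... 759 characters left out ...]
 0.1347])]
vial_red scene [(0.2, [0.5582, -0.3421, 0.007])]
vial_red top [(0.35, [0.4468, 0.3165, 0.0038])]
vial_blue scene []
vial_blue top []
vial_yellow scene []
vial_yellow top []
vial_green scene []
vial_green top []
tray_red scene []
tray_red top [(0.87, [0.5628, 0.3104, 0.0063]), (0.28, [0.5481, -0.0394, 0.1339])]
tray_blue scene [(0.72, [0.4523, 0.3141, 0.0146]), (0.36, [0.5675, -0.0373, 0.1374])]
tray_blue top [(0.86, [0.4471, 0.3222, 0.0032])]
tray_yellow scene [(0.65, [0.4433, -0.3274, 0.011])]
tray_yellow top [(0.77, [0.4409, -0.3244, 0.0013])]
tray_green scene [(0.88, [0.5578, -0.3451, 0.0099]), (0.18, [0.5702, -0.0373, 0.1349])]
tray_green top [(0.89, [0.5539, -0.3389, 0.005])]
```

View pics/scene0.png

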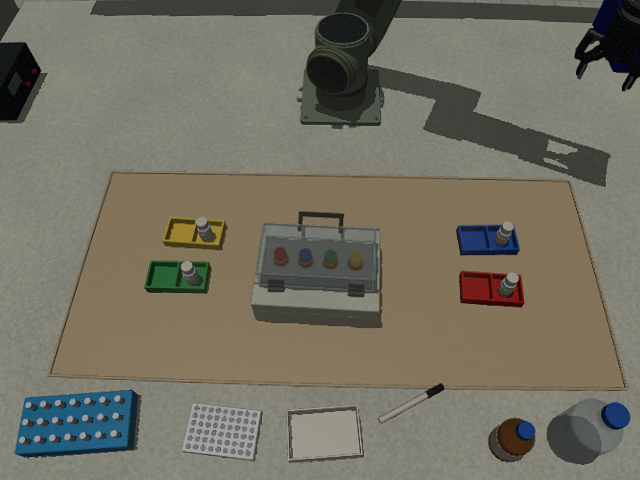

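View pics/top0.png

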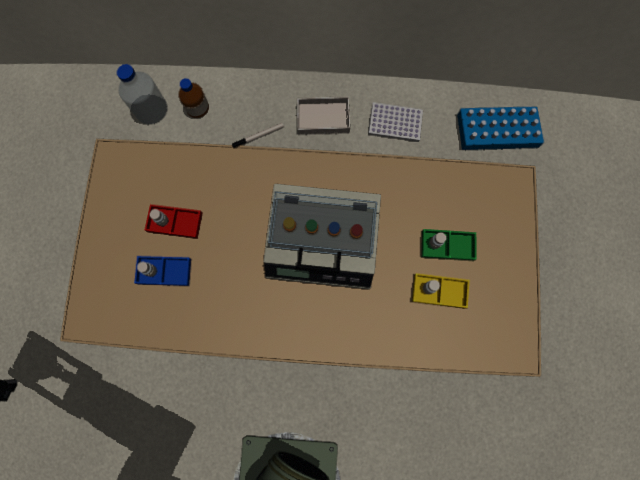

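View pics/wrist0.png

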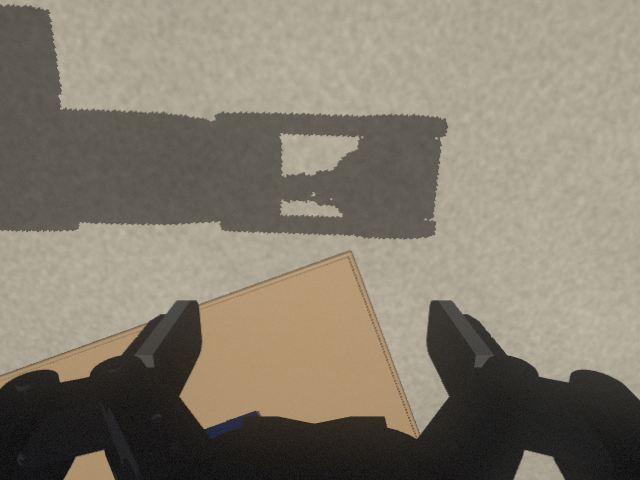

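```bash
cat > h.py <<'E'
from rig import *
import numpy as np, cv2
from scipy.spatial.transform import Rotation as R
from scipy.optimize import least_squares
def Cam(name):
    d=read_camera(name); d["name"]=name
    if "hand_eye" in d:
        pass
    return d
def undist(d,px):
    K=d["camera_matrix"];p=np.atleast_2d(px).astype(float)
    q=np.c_[(p[:,0]-K[0,2])/K[0,0],(p[:,1]-K[1,2])/K[1,1]]
    u=q.copy()
    for _ in range(20):
        u=q/(1+d["k1"]*(u**2).sum(1,keepdims=True))
    return u
def ext(d,s=None):
    if "extrinsics" in d: return d["extrinsics"]
    T=np.eye(4);T[:3,:3]=R.from_rotvec(s["tcp_rot"]).as_matrix();T[:3,3]=s["tcp_pos"]
    return np.linalg.inv(T@d["hand_eye"])
def ray(d,px,E=None):
    E=d["extrinsics"] if E is None else E
    u=undist(d,px);v=np.c_[u,np.ones(len(u))]@E[:3,:3]
    c=-E[:3,:3].T@E[:3,3]
    return c,v
def onplane(d,px,z,E=None):
    c,v=ray(d,px,E); t=(z-c[2])/v[:,2]
    return c+v*t[:,None]
def proj(d,P,E=None):
    E=d["extrinsics"] if E is None else E
    P=np.atleast_2d(P);q=P@E[:3,:3].T+E[:3,3];u=q[:,:2]/q[:,2:]
    u=u*(1+d["k1"]*(u**2).sum(1,keepdims=True));K=d["camera_matrix"]
    return np.c_[u[:,0]*K[0,0]+K[0,2],u[:,1]*K[1,1]+K[1,2]]
def tri(obs):
    A=np.zeros((3,3));b=np.zeros(3)
    for c,v in obs:
        v=v/np.linalg.norm(v);M=np.eye(3)-np.outer(v,v);A+=M;b+=M@c
    return np.linalg.solve(A,b)
def save(n,im): cv2.imwrite(f"pics/{n}.png",im)
E
python3 - <<'E'
from h import *
a=cv2.imread("pics/scene0.png");b=cv2.imread("pics/top0.png")
save("c1",cv2.resize(a[200:330,240:400],None,fx=5,fy=4.6,interpolation=cv2.INTER_CUBIC)[:600])
save("c2",cv2.resize(b[180:295,255:390],None,fx=5,fy=5,interpolation=cv2.INTER_CUBIC))
E
```

```text
(no output)
```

View pics/c1.png

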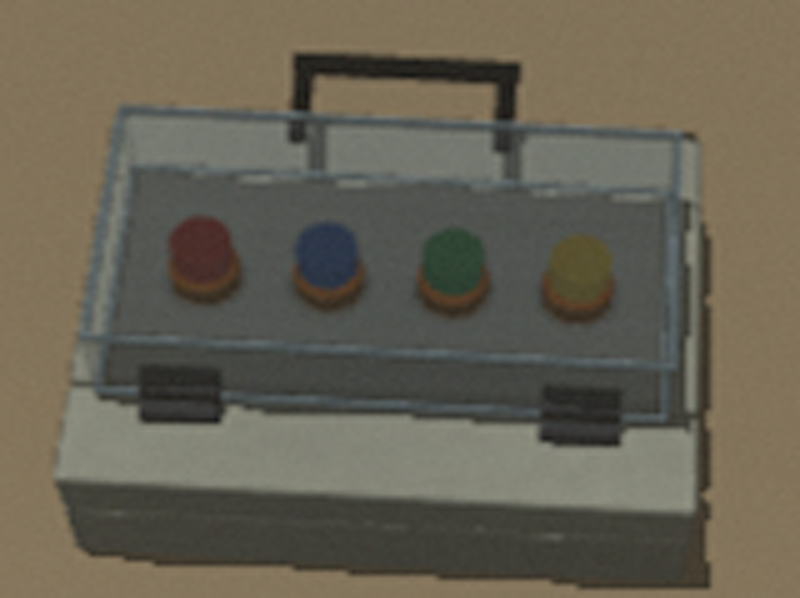

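View pics/c2.png

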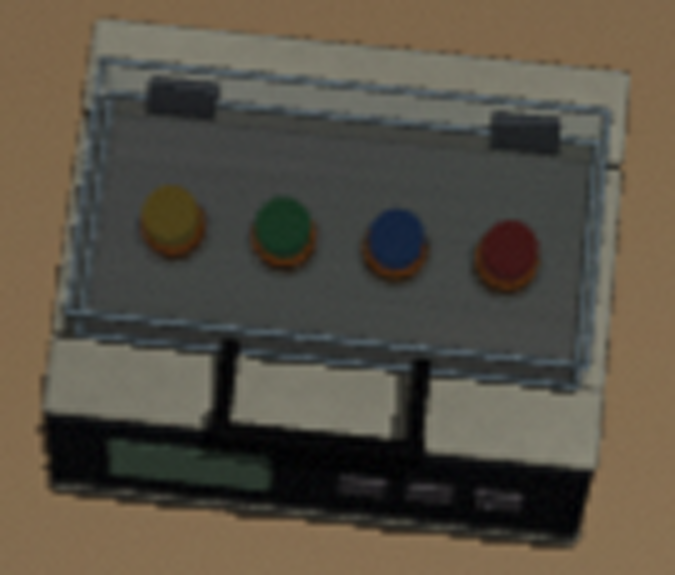

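Run:
```python
from h import *
S=Cam("scene");T=Cam("top")
s=lambda x,y:(240+x/5-.4,200+y/4.6-.4)
t=lambda x,y:(255+x/5-.4,180+y/5-.4)
cs=dict(red=s(203,236),blue=s(328,243),green=s(453,250),yellow=s(580,257))
ct=dict(red=t(510,247),blue=t(397,235),green=t(284,225),yellow=t(170,210))
for k in cs:
    a=onplane(S,cs[k],.115)[0];b=onplane(T,ct[k],.115)[0]
    print(k,a.round(4),b.round(4))
he=[s(295,64),s(520,73)]
print("handle S",onplane(S,he,.114).round(4))
print("handle T posts",onplane(T,[t(215,425),t(415,443)],.114).round(4))
# heater corners: back top edge
print("back S",onplane(S,[s(57,478),s(695,512)],.084).round(4), onplane(T,[t(97,20),t(628,72)],.084).round(4))
for d in(S,T):
  for c in "red blue yellow green".split():
    r=regions_of(d["name"],"tray_"+c)
    if not r: print(c,"none");continue
    m=r[0]["pixels"];ys,xs=np.nonzero(m);
    rect=cv2.minAreaRect(np.c_[xs,ys].astype(np.float32))
    P=onplane(d,cv2.boxPoints(rect),.022)
    print(d["name"],c,r[0]["confidence"],m.sum(),P[:,:2].round(3).tolist())
a=d
for n,d in(("scene",S),("top",T)):
  im=d["color"]
  pts=dict(scene=[(195,255),(490,265)],top=[(445,265),(168,245)])[n]
  save("tr_"+n,np.hstack([cv2.resize(im[y-50:y+50,x-50:x+50],None,fx=4,fy=4,interpolation=cv2.INTER_CUBIC) for x,y in pts]))
```

```text
red [ 0.5512 -0.1087  0.115 ] [ 0.5526 -0.1103  0.115 ]
blue [ 0.5534 -0.0613  0.115 ] [ 0.5545 -0.0627  0.115 ]
green [ 0.5555 -0.0141  0.115 ] [ 0.5555 -0.0151  0.115 ]
yellow [0.5577 0.0336 0.115 ] [0.5588 0.0332 0.115 ]
handle S [[ 0.4636 -0.0787  0.114 ]
 [ 0.4661  0.0104  0.114 ]]
handle T posts [[ 0.4689  0.0071  0.114 ]
 [ 0.4671 -0.0756  0.114 ]]
back S [[ 0.6471 -0.1582  0.084 ]
 [ 0.656   0.0768  0.084 ]] [[ 0.6516  0.0757  0.084 ]
 [ 0.6435 -0.1601  0.084 ]]
scene red 0.79 1786 [[0.608, 0.239], [0.532, 0.253], [0.541, 0.388], [0.617, 0.37]]
scene blue 0.59 1333 [[0.421, 0.26], [0.417, 0.392], [0.491, 0.38], [0.494, 0.252]]
scene yellow 0.73 1370 [[0.488, -0.373], [0.413, -0.383], [0.422, -0.246], [0.496, -0.24]]
scene green 0.81 1535 [[0.597, -0.388], [0.522, -0.401], [0.526, -0.266], [0.6, -0.259]]
top red 0.86 1396 [[0.534, 0.377], [0.607, 0.38], [0.6, 0.246], [0.528, 0.245]]
top blue 0.89 1373 [[0.413, 0.384], [0.478, 0.392], [0.484, 0.26], [0.42, 0.253]]
top yellow 0.96 1436 [[0.419, -0.245], [0.485, -0.252], [0.476, -0.381], [0.41, -0.372]]
top green 0.57 1419 [[0.518, -0.265], [0.589, -0.267], [0.592, -0.397], [0.52, -0.393]]
```

View pics/tr_scene.png

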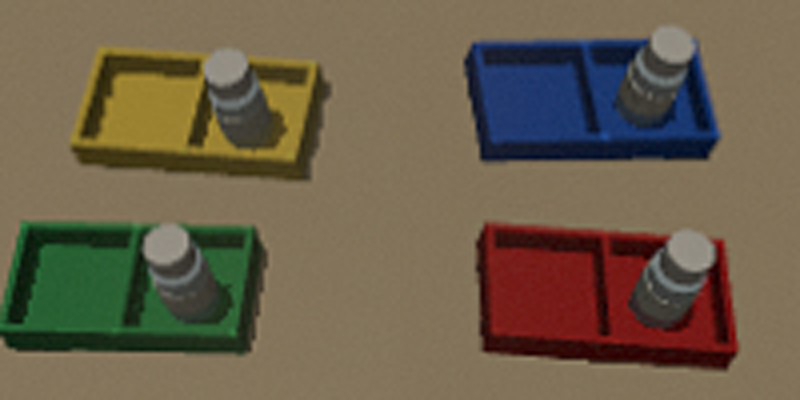

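View pics/tr_top.png

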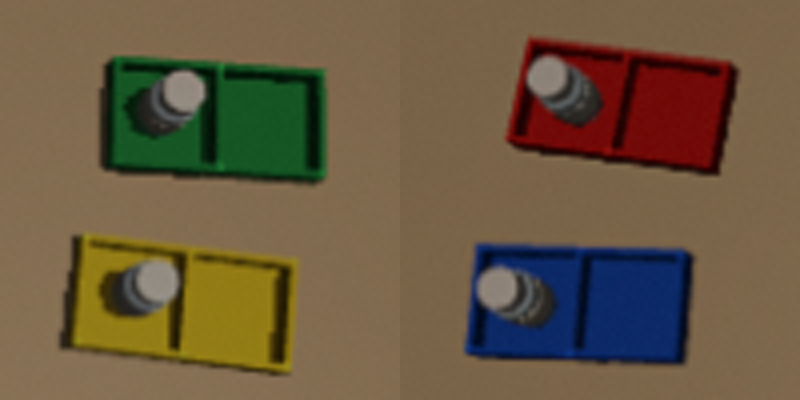

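Run:
```python
from h import *
S=Cam("scene");T=Cam("top")
sc=dict(yellow=(0,[(98,48),(318,62),(297,163),(74,150)]),blue=(1,[(472,43),(697,42),(718,138),(482,145)]),
green=(0,[(23,223),(257,228),(240,340),(2,333)]),red=(1,[(486,226),(724,238),(736,350),(487,338)]))
tc=dict(green=(0,[(108,58),(325,70),(325,180),(108,168)]),yellow=(0,[(78,235),(297,260),(290,372),(72,347)]),
red=(1,[(528,40),(735,66),(718,170),(512,145)]),blue=(1,[(476,245),(692,252),(684,360),(470,352)]))
so=[(145,205),(440-100,215)];to=[(395,215),(118-100,195)]
Ls=np.array([(-32,-32),(-32,92),(32,92),(32,-32)])/1e3
Lt=np.array([(32,92),(32,-32),(-32,-32),(-32,92)])/1e3
for c in sc:
    k,p=sc[c];ps=np.array(p)/4+so[k]-.4
    k,p=tc[c];pt=np.array(p)/4+to[k]-.4
    ws=onplane(S,ps,.022)[:,:2];wt=onplane(T,pt,.022)[:,:2]
    def f(q,wh):
        Rm=np.array([[np.cos(q[2]),-np.sin(q[2])],[np.sin(q[2]),np.cos(q[2])]])
        r=[]
        if 0 in wh:r.append(Ls@Rm.T+q[:2]-ws)
        if 1 in wh:r.append(Lt@Rm.T+q[:2]-wt)
        return np.vstack(r).ravel()
    for wh in([0],[1],[0,1]):
        r=least_squares(f,[.5,0,0],args=(wh,));print(c,wh,r.x.round(4),"rms",np.sqrt((r.fun**2).mean()).round(4))
```

```text
yellow [0] [ 0.4488 -0.3415 -0.0423] rms 0.001
yellow [1] [ 0.4459 -0.3427 -0.0483] rms 0.0005
yellow [0, 1] [ 0.4473 -0.3421 -0.0453] rms 0.0013
blue [0] [0.4522 0.2929 0.0343] rms 0.0015
blue [1] [0.4509 0.2906 0.0467] rms 0.0014
blue [0, 1] [0.4515 0.2918 0.0405] rms 0.0018
green [0] [ 0.5582 -0.3583  0.0051] rms 0.0007
green [1] [ 0.5552 -0.3599  0.0116] rms 0.001
green [0, 1] [ 0.5567 -0.3591  0.0084] rms 0.0015
red [0] [ 0.5677  0.2845 -0.0459] rms 0.0012
red [1] [ 0.5655  0.2816 -0.0486] rms 0.0012
red [0, 1] [ 0.5666  0.283  -0.0472] rms 0.0017
```

```bash
cat >> h.py <<'E'
def Tdown(yaw,tilt=0):
    """tool x = forward*sin(tilt)... tilt from vertical toward heater +x; tool y = jaw dir"""
    f=np.array([np.cos(yaw),np.sin(yaw),0]);z=np.array([0,0,1.])
    x=f*np.sin(tilt)-z*np.cos(tilt); y=f*np.cos(tilt)+z*np.sin(tilt)
    return np.c_[x,y,np.cross(x,y)]
def plan(pos,Rt,Rm=None,p0=None):
    s=read_state(); R0=R.from_rotvec(s["tcp_rot"]).as_matrix() if Rm is None else Rm
    p0=s["tcp_pos"] if p0 is None else p0
    best=None
    for flip in(0,1):
        Rg=Rt@np.diag([1,-1,-1]) if flip else Rt
        rv=R.from_matrix(R0.T@Rg).as_rotvec()
        print("flip",flip,"turn units",(np.degrees(rv)/6).round(2), "shift now-frame",(R0.T@(pos-p0)/.04).round(3),"shift goal-frame",(Rg.T@(pos-p0)/.04).round(3))
E
python3 - <<'E'
from h import *
s=read_state();print(R.from_rotvec(s["tcp_rot"]).as_matrix().round(3),s["tcp_pos"])
T=Cam("top")
print(onplane(T,[(255+45/5,180+412/5),(255+598/5,180+468/5)],.08))
plan(np.array([.40,-.034,.24]),Tdown(-.04,np.radians(35)))
plan(np.array([.40,-.034,.24]),Tdown(-.04,0))
E
```

```text
[[ 0.     0.357  0.934]
 [ 0.     0.934 -0.357]
 [-1.     0.     0.   ]] [0.20513747 0.53717095 0.2423141 ]
[[ 0.47432471  0.08137523  0.08      ]
 [ 0.46646856 -0.15577983  0.08      ]]
flip 0 turn units [11.51 -3.63  5.05] shift now-frame [  0.057 -11.602   9.646] shift goal-frame [ 3.167  4.422 14.073]
flip 1 turn units [-17.46  -5.5   -3.96] shift now-frame [  0.057 -11.602   9.646] shift goal-frame [  3.167  -4.422 -14.073]
flip 0 turn units [11.9 -0.  -0. ] shift now-frame [  0.057 -11.602   9.646] shift goal-frame [ 0.058  5.439 14.073]
flip 1 turn units [-18.1   0.   -0. ] shift now-frame [  0.057 -11.602   9.646] shift goal-frame [  0.058  -5.439 -14.073]
```

Emit:
{"name": "send_rows", "arguments": {"steps": [[[0,-0.768,0.64,1,0,0,0.5],[0,-0.697,0.717,1,0,0,0.5],[0,-0.618,0.786,1,0,0,0.5],[0,-0.533,0.846,1,0,0,0.5],[0,-0.442,0.897,1,0,0,0.4]]]}}

```text
time_s: 2.22
tcp_pos: [0.27, 0.3463, 0.2424]
tcp_rot: [0.697, 1.456, -0.696]
wrist_force: [-0.1, -0.6, 0.0]
width: 0.0345
```

Emit:
{"name": "send_rows", "arguments": {"steps": [[[0,-0.345,0.938,1,0,0,0.4],[0,-0.245,0.969,1,0,0,0.4],[0,-0.143,0.99,1,0,0,0.4],[0,-0.038,0.999,1,0,0,0.4],[0,0.066,0.998,1,0,0,0.4]]]}}

```text
time_s: 2.63
tcp_pos: [0.3348, 0.157, 0.2427]
tcp_rot: [1.096, 1.278, -1.094]
wrist_force: [1.4, 0.1, 0.2]
width: 0.0343
```

Emit:
{"name": "send_rows", "arguments": {"steps": [[[0,0.17,0.985,1,0,0,0.4],[0,0.272,0.962,0.9,0,0,0.35],[0,0.371,0.928,0,0,0,0.35],[0,0.371,0.928,0,0,0,0.35],[0,0,0,0,0,0,0.35]]]}}

```text
time_s: 3.05
tcp_pos: [0.3893, 0.002, 0.2427]
tcp_rot: [1.244, 1.182, -1.244]
wrist_force: [0.7, 0.9, 0.0]
width: 0.0299
```

Run:
```python
from h import *
plan(np.array([.40,-.033,.20]),Tdown(-.04,np.radians(35)))
```

```text
flip 0 turn units [-0.07  0.05  5.81] shift now-frame [1.071 0.306 0.857] shift goal-frame [ 1.047 -0.365  0.863]
flip 1 turn units [28.56  8.96 -0.08] shift now-frame [1.071 0.306 0.857] shift goal-frame [ 1.047  0.365 -0.863]
```

Emit:
{"name": "send_rows", "arguments": {"steps": [[[0,0,0.22,-0.1,0,1,0.35],[0,0,0.22,-0.1,0,1,0.35],[0,0,0.22,0,0,1,0.35],[0,0,0.22,0,0,1,0.35],[0,0,0,0,0,1,0.35]]]}}

```text
time_s: 3.47
tcp_pos: [0.3863, -0.0281, 0.2432]
tcp_rot: [1.422, 0.796, -0.827]
wrist_force: [0.2, 0.6, 0.6]
width: 0.0299
```

Emit:
{"name": "send_rows", "arguments": {"steps": [[[0,0,0,0,0,0.83,0.35],[0,0,0,0,0,0,0.35]]]}}

```text
time_s: 3.63
tcp_pos: [0.3819, -0.0267, 0.2395]
tcp_rot: [1.446, 0.738, -0.767]
wrist_force: [-1.3, 0.1, -0.7]
width: 0.03
```

Run:
```python
from h import *
plan(np.array([.42,-.034,.18]),Tdown(-.04,np.radians(35)))
s=read_state();W=Cam("wrist");E=ext(W,s);im=W["color"]
save("w1",im)
S=Cam("scene");save("s1",S["color"][120:360,200:520])
print(s["qpos"])
print(proj(W,[[.4636,-.0787,.114],[.4661,.0104,.114]],E))
```

```text
flip 0 turn units [ 0.16 -0.1   0.04] shift now-frame [ 1.768 -0.064  0.162] shift goal-frame [ 1.769 -0.068  0.144]
flip 1 turn units [-29.84  -0.06  -0.16] shift now-frame [ 1.768 -0.064  0.162] shift goal-frame [ 1.769  0.068 -0.144]
[-0.1661987  -0.24995667  2.31989503  0.18082834  0.47644992 -0.28164882]
[[309.04793247 281.77261005]
 [309.51320213 168.06011715]]
```

View pics/w1.png

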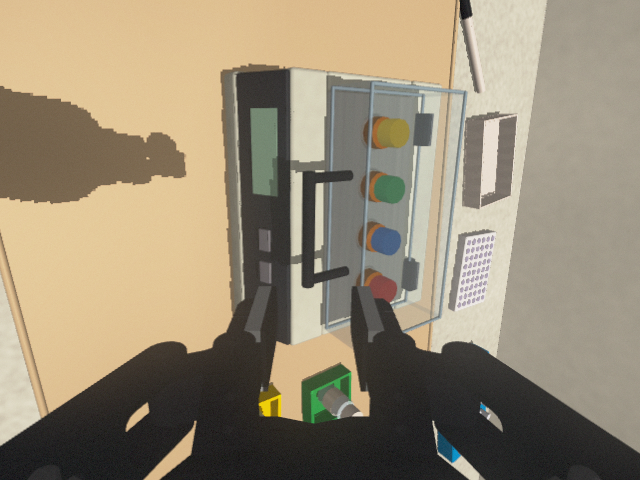

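Run:
```python
from h import *
plan(np.array([.4645,-.034,.115]),Tdown(-.04,np.radians(35)))
```

```text
flip 0 turn units [ 0.17 -0.1   0.01] shift now-frame [ 3.741 -0.215  0.127] shift goal-frame [ 3.742 -0.218  0.092]
flip 1 turn units [-2.983e+01 -2.000e-02 -1.500e-01] shift now-frame [ 3.741 -0.215  0.127] shift goal-frame [ 3.742  0.218 -0.092]
```

Emit:
{"name": "send_rows", "arguments": {"steps": [[[0.6,-0.2,0.1,0.17,-0.1,0,0.35],[0.8,0,0,0,0,0,0.35],[0.6,0,0,0,0,0,0.35],[0,0,0,0,0,0,0.35]]]}}

```text
time_s: 4.07
tcp_pos: [0.4274, -0.0324, 0.1695]
tcp_rot: [1.455, 0.728, -0.784]
wrist_force: [-0.4, 0.2, 0.3]
width: 0.0301
```

Run:
```python
from h import *
s=read_state();W=Cam("wrist");E=ext(W,s);im=W["color"]
save("w2",im);print(s["tcp_pos"])
plan(np.array([.4645,-.034,.115]),Tdown(-.04,np.radians(35)))
```

```text
[ 0.42742155 -0.03244669  0.16947534]
flip 0 turn units [ 0.01 -0.01  0.05] shift now-frame [ 1.684 -0.023  0.005] shift goal-frame [ 1.684 -0.032  0.003]
flip 1 turn units [-2.999e+01 -8.000e-02 -2.000e-02] shift now-frame [ 1.684 -0.023  0.005] shift goal-frame [ 1.684  0.032 -0.003]
```

View pics/w2.png

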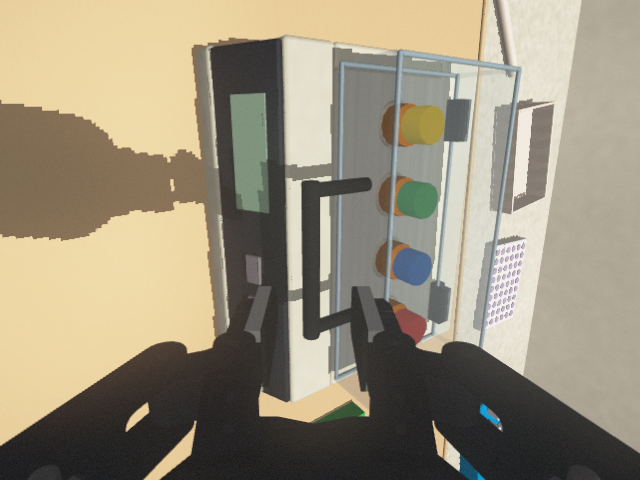

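Emit:
{"name": "send_rows", "arguments": {"steps": [[[0.4,0,0,0,0,0,0.35],[0.5,0,0,0,0,0,0.35],[0.5,0,0,0,0,0,0.35],[0.28,0,0,0,0,0,0.35],[0,0,0,0,0,0,0.35]]]}}

```text
time_s: 4.53
tcp_pos: [0.4557, -0.0309, 0.1352]
tcp_rot: [1.463, 0.725, -0.769]
wrist_force: [-0.7, 0.1, -0.7]
width: 0.0298
```

Run:
```python
from h import *
s=read_state();W=Cam("wrist");save("w3",W["color"]);print(s["tcp_pos"],s["wrist_force"])
```

```text
[ 0.45572816 -0.03085956  0.13516156] [-0.6634556   0.06194953 -0.71762545]
```

View pics/w3.png

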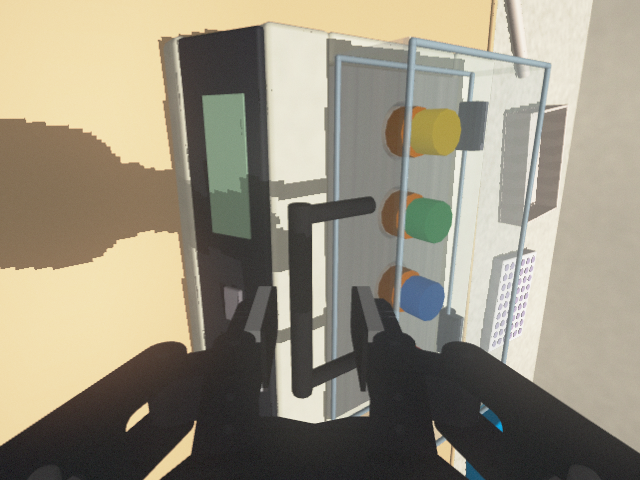

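Run:
```python
from h import *
s=read_state();print(s["qpos"],s["dq"].round(3),s["tcp_pos"])
plan(np.array([.4645,-.034,.115]),Tdown(-.04,np.radians(35)))
```

```text
[-0.13755304  0.07153674  2.40805242  0.93493728  0.0819881  -1.01298346] [-0.003 -0.02   0.012 -0.08  -0.003  0.052] [ 0.45527886 -0.03097205  0.13542255]
flip 0 turn units [-0.   -0.09 -0.05] shift now-frame [ 0.551 -0.105  0.072] shift goal-frame [ 0.552 -0.102  0.066]
flip 1 turn units [30.   -0.08  0.14] shift now-frame [ 0.551 -0.105  0.072] shift goal-frame [ 0.552  0.102 -0.066]
```

Run:
```python
from h import *
plan(np.array([.463,-.034,.117]),Tdown(-.07,np.radians(22)))
```

```text
flip 0 turn units [ 0.26 -0.23 -2.22] shift now-frame [ 0.488 -0.106  0.073] shift goal-frame [0.501 0.011 0.062]
flip 1 turn units [-29.54   3.44  -0.36] shift now-frame [ 0.488 -0.106  0.073] shift goal-frame [ 0.501 -0.011 -0.062]
```

Emit:
{"name": "send_rows", "arguments": {"steps": [[[0,0,0,0.1,-0.1,-0.6,0.35],[0,0,0,0.1,-0.1,-0.8,0.35],[0,0,0,0.06,-0.03,-0.8,0.35],[0,0,0,0,0,0,0.35]]]}}

```text
time_s: 4.92
tcp_pos: [0.4593, -0.0213, 0.1377]
tcp_rot: [1.457, 0.802, -0.811]
wrist_force: [0.8, 0.6, 1.5]
width: 0.0298
```

Run:
```python
from h import *
s=read_state();print(s["qpos"],s["dq"].round(3),s["tcp_pos"])
plan(np.array([.463,-.034,.116]),Tdown(-.07,np.radians(22)))
```

```text
[-0.12343018  0.07590381  2.34267051  0.39716838  0.20218125 -0.4597096 ] [-0.006 -0.001  0.043  0.272 -0.07  -0.298] [ 0.45927302 -0.02133751  0.137676  ]
flip 0 turn units [ 0.26 -0.46 -1.49] shift now-frame [ 0.508 -0.187  0.331] shift goal-frame [ 0.546 -0.096  0.309]
flip 1 turn units [-29.64   2.31  -0.72] shift now-frame [ 0.508 -0.187  0.331] shift goal-frame [ 0.546  0.096 -0.309]
```

Emit:
{"name": "send_rows", "arguments": {"steps": [[[0,0,0.1,0.1,-0.15,-0.5,0.35],[0,0,0.1,0.1,-0.16,-0.5,0.35],[0,0,0.1,0.06,-0.15,-0.49,0.35],[0,0,0,0,0,0,0.35]]]}}

```text
time_s: 5.25
tcp_pos: [0.4592, -0.0323, 0.1369]
tcp_rot: [1.411, 0.877, -0.967]
wrist_force: [1.3, 0.8, -1.0]
width: 0.0301
```

Run:
```python
from h import *
s=read_state();print(s["qpos"],s["dq"].round(3),s["tcp_pos"])
plan(np.array([.463,-.034,.116]),Tdown(-.07,np.radians(22)))
```

```text
[-0.10798416  0.10302037  2.23593957  0.04764637  0.41320433 -0.07945473] [-0.002 -0.009  0.064  0.092 -0.072 -0.104] [ 0.45921172 -0.03230232  0.13691007]
flip 0 turn units [ 0.01 -0.04 -0.06] shift now-frame [ 0.52  -0.109  0.038] shift goal-frame [ 0.521 -0.105  0.036]
flip 1 turn units [-29.99   0.09  -0.07] shift now-frame [ 0.52  -0.109  0.038] shift goal-frame [ 0.521  0.105 -0.036]
```

Emit:
{"name": "send_rows", "arguments": {"steps": [[[0.2,-0.05,0.03,0,0,0,0.35],[0.3,-0.02,0,0,0,0,0.35],[0.05,0,0,0,0,0,0.35],[0,0,0,0,0,0,0.35]]]}}

```text
time_s: 5.58
tcp_pos: [0.4613, -0.0333, 0.1127]
tcp_rot: [1.41, 0.883, -0.971]
wrist_force: [-0.2, 0.8, 1.2]
width: 0.0298
```

Run:
```python
from h import *
s=read_state();W=Cam("wrist");save("w4",W["color"]);print(s["qpos"],s["tcp_pos"],s["wrist_force"])
```

```text
[-0.11088802  0.14962678  2.26325613  0.06203774  0.34556389 -0.09597402] [ 0.46128137 -0.03329689  0.11272524] [-0.15257834  0.78323844  1.21082659]
```

View pics/w4.png

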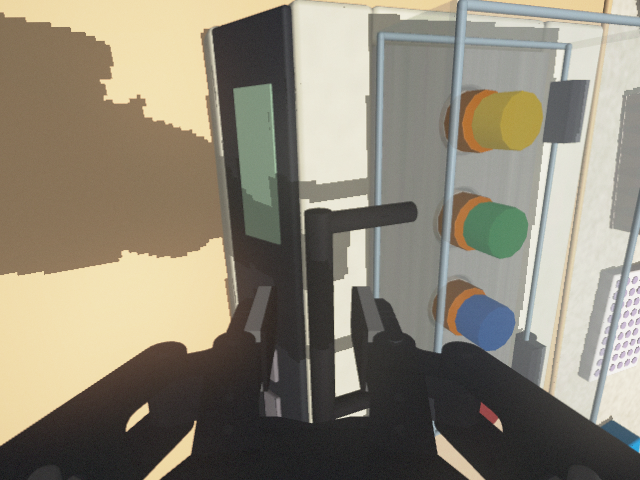

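```bash
cat > arc.py <<'E'
from h import *
def rows(th,off0,start=None):
    # planar: return rows dx,dy,az
    h=np.array([.6175,.086]);r=.1555;p0=np.pi-np.arctan2(.028,.153)
    tilt=lambda t:np.radians(22)*max(0,1-t/1.4)
    bar=lambda t:h+r*np.array([np.cos(p0-t),np.sin(p0-t)])
    for a,b in zip(th[:-1],th[1:]):
        d=bar(b)-bar(a);k=tilt(a)
        x=np.array([np.sin(k),-np.cos(k)]);y=np.array([np.cos(k),np.sin(k)])
        print(f"th {b:.2f}: [{d@x/.04:.3f},{d@y/.04:.3f},0,0,0,{np.degrees(tilt(b)-k)/6:.2f}]  bar {bar(b).round(4)}")
rows(np.arange(0,1.81,.1),0)
E
python3 arc.py
```

```text
th 0.10: [-0.317,0.224,0,0,0,-0.26]  bar [0.4681 0.1291]
th 0.20: [-0.300,0.247,0,0,0,-0.26]  bar [0.4732 0.1438]
th 0.30: [-0.282,0.268,0,0,0,-0.26]  bar [0.4796 0.1579]
th 0.40: [-0.261,0.287,0,0,0,-0.26]  bar [0.4875 0.1713]
th 0.50: [-0.240,0.306,0,0,0,-0.26]  bar [0.4967 0.1839]
th 0.60: [-0.217,0.322,0,0,0,-0.26]  bar [0.5071 0.1955]
th 0.70: [-0.193,0.337,0,0,0,-0.26]  bar [0.5185 0.2059]
th 0.80: [-0.168,0.350,0,0,0,-0.26]  bar [0.531  0.2152]
th 0.90: [-0.142,0.362,0,0,0,-0.26]  bar [0.5443 0.2232]
th 1.00: [-0.116,0.371,0,0,0,-0.26]  bar [0.5584 0.2298]
th 1.10: [-0.089,0.378,0,0,0,-0.26]  bar [0.5731 0.235 ]
th 1.20: [-0.061,0.384,0,0,0,-0.26]  bar [0.5882 0.2387]
th 1.30: [-0.033,0.387,0,0,0,-0.26]  bar [0.6036 0.2409]
th 1.40: [-0.005,0.389,0,0,0,-0.26]  bar [0.6191 0.2415]
th 1.50: [0.023,0.388,0,0,0,0.00]  bar [0.6346 0.2406]
th 1.60: [0.062,0.384,0,0,0,0.00]  bar [0.6499 0.2381]
th 1.70: [0.100,0.376,0,0,0,0.00]  bar [0.665  0.2341]
th 1.80: [0.137,0.364,0,0,0,0.00]  bar [0.6795 0.2286]
```

Emit:
{"name": "send_rows", "arguments": {"steps": [[[0.1,0.03,0,0,0,0,0.25],[0,0,0,0,0,0,0.18],[0,0,0,0,0,0,0.18]]]}}

```text
time_s: 5.88
tcp_pos: [0.4649, -0.0336, 0.1102]
tcp_rot: [1.41, 0.881, -0.97]
wrist_force: [-0.9, -0.0, -0.5]
width: 0.0153
```

Caged, bar not squeezed. Lift along the arc.

Emit:
{"name": "send_rows", "arguments": {"steps": [[[-0.317,0.224,0,0,0,-0.26,0.18],[-0.3,0.247,0,0,0,-0.26,0.18],[-0.282,0.268,0,0,0,-0.26,0.18],[0,0,0,0,0,0,0.18]]]}}

```text
time_s: 6.22
tcp_pos: [0.4749, -0.0341, 0.1535]
tcp_rot: [1.378, 0.957, -1.041]
wrist_force: [-11.3, -0.1, 3.2]
width: 0.0152
```

Run:
```python
from h import *
s=read_state();W=Cam("wrist");S=Cam("scene");print(s["qpos"],s["tcp_pos"],s["wrist_force"])
save("w5",np.hstack([cv2.resize(W["color"],(480,360)),S["color"][120:300,220:400].repeat(2,0).repeat(2,1)[:, :320]]))
```

```text
[-0.1065364   0.13094925  2.11109495  0.02885406  0.61011121 -0.05941543] [ 0.47494911 -0.0341175   0.15348129] [-11.26744092  -0.14919667   3.24440871]
```

View pics/w5.png

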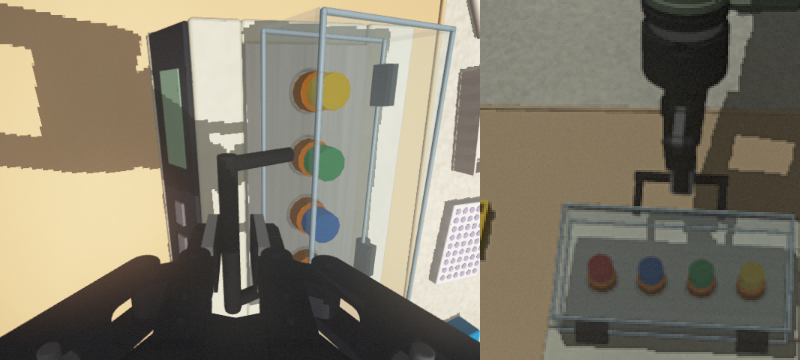

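Run:
```python
from h import *
s=read_state();W=Cam("wrist");S=Cam("scene");T=Cam("top");E=ext(W,s)
Rz=R.from_euler('z',-.04).as_matrix();O=np.array([.4645,-.034,0])
for th in(0,.1,.2,.3,.4):
    p=np.pi-np.arctan2(.028,.153)-th
    P=[O+Rz@np.array([.153+.1555*np.cos(p),y,.086+.1555*np.sin(p)]) for y in(-.045,.045)]
    print(th,proj(S,P).round(1).tolist(),proj(W,P,E).round(0).tolist())
save("s6",cv2.resize(S["color"][180:300,230:400],None,fx=4.5,fy=4.5,interpolation=cv2.INTER_CUBIC))
save("w6",W["color"])
```

```text
0 [[298.5, 213.2], [343.9, 215.6]] [[272.0, 366.0], [260.0, 186.0]]
0.1 [[297.9, 210.2], [344.0, 212.6]] [[286.0, 383.0], [275.0, 191.0]]
0.2 [[297.3, 207.9], [344.1, 210.3]] [[305.0, 402.0], [297.0, 197.0]]
0.3 [[296.6, 206.3], [344.2, 208.8]] [[330.0, 421.0], [326.0, 203.0]]
0.4 [[295.8, 205.5], [344.2, 208.0]] [[361.0, 442.0], [364.0, 208.0]]
```

View pics/s6.png

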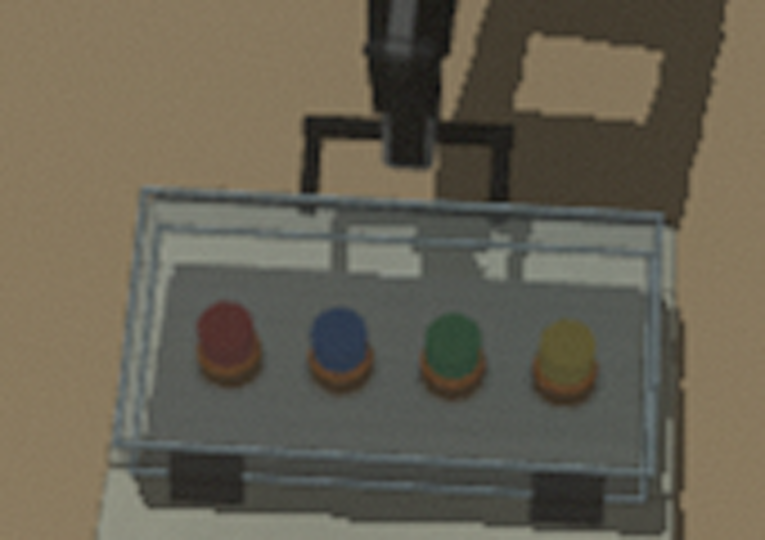

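View pics/w6.png

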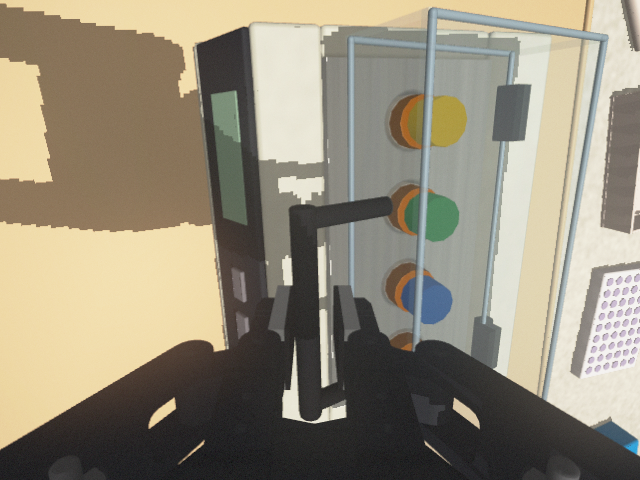

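Emit:
{"name": "send_rows", "arguments": {"steps": [[[0.15,-0.08,0,0,0,0,0.18],[0.1,0,0,0,0,0,0.18],[0,0,0,0,0,0,0.05],[0,0,0,0,0,0,0.0]]]}}

```text
time_s: 6.8
tcp_pos: [0.4744, -0.0343, 0.141]
tcp_rot: [1.378, 0.955, -1.04]
wrist_force: [-11.0, 0.9, 4.1]
width: 0.0079
```

Run:
```python
from h import *
s=read_state();W=Cam("wrist");print(s["qpos"],s["tcp_pos"],s["wrist_force"],s["width"])
E=ext(W,s)
Rz=R.from_euler('z',-.04).as_matrix();O=np.array([.4645,-.034,0])
for th in(.1,.15,.2,.25,.3,.35):
    p=np.pi-np.arctan2(.028,.153)-th
    P=[O+Rz@np.array([.153+.1555*np.cos(p),y,.086+.1555*np.sin(p)]) for y in(-.045,.045)]
    print(th,proj(W,P,E).round(0).tolist(),P[0][[0,2]])
save("w7",W["color"])
```

```text
[-0.10671393  0.14726305  2.13160019  0.02957203  0.57196093 -0.06176965] [ 0.47439947 -0.03430598  0.1410038 ] [-11.01466272   0.87849704   4.06501903] 0.007876539684217526
0.1 [[295.0, 399.0], [285.0, 196.0]] [0.46629668 0.12912326]
0.15 [[304.0, 409.0], [296.0, 199.0]] [0.46863679 0.1365363 ]
0.2 [[315.0, 420.0], [309.0, 202.0]] [0.47134417 0.14382303]
0.25 [[328.0, 431.0], [324.0, 206.0]] [0.47441206 0.15096523]
0.3 [[343.0, 443.0], [341.0, 209.0]] [0.47783279 0.15794505]
0.35 [[359.0, 454.0], [361.0, 213.0]] [0.48159781 0.16474504]
```

View pics/w7.png

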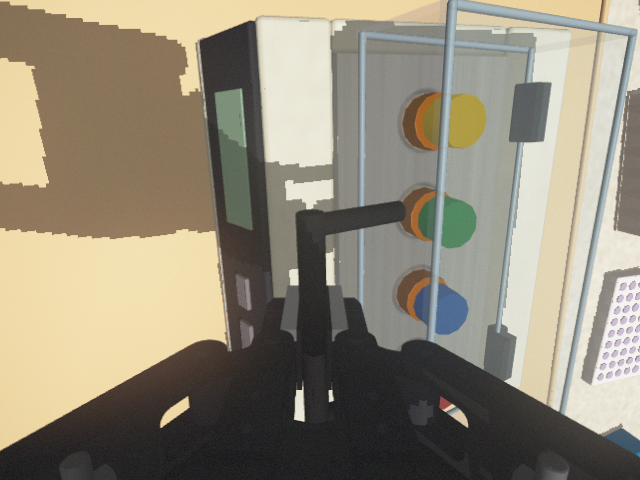

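Emit:
{"name": "send_rows", "arguments": {"steps": [[[-0.27,0.2,0,0,0,-0.2,0],[-0.265,0.28,0,0,0,-0.2,0],[-0.245,0.3,0,0,0,-0.26,0],[0,0,0,0,0,0,0]]]}}

```text
time_s: 7.18
tcp_pos: [0.5015, -0.0355, 0.1843]
tcp_rot: [1.359, 1.001, -1.083]
wrist_force: [-7.1, 5.7, 7.9]
width: 0.0076
```

Run:
```python
from h import *
s=read_state();W=Cam("wrist");print(s["qpos"],s["tcp_pos"],s["wrist_force"],s["width"])
save("w8",cv2.resize(W["color"],(480,360)))
```

```text
[-0.10248098  0.15421265  1.97344066  0.02053495  0.78117615 -0.04748067] [ 0.50148559 -0.03554639  0.18431684] [-7.07304402  5.67503702  7.85573334] 0.007611681615476372
```

View pics/w8.png

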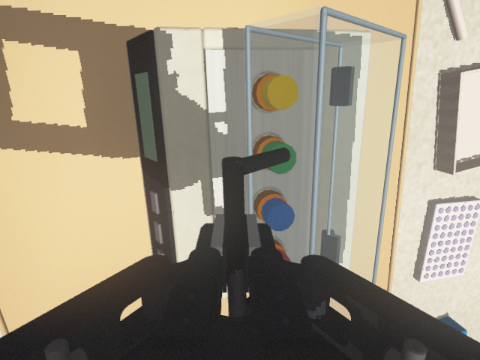

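Emit:
{"name": "send_rows", "arguments": {"steps": [[[-0.28,0.28,0,0,0,-0.26,0],[-0.22,0.32,0,0,0,-0.26,0],[-0.185,0.335,0,0,0,-0.26,0],[-0.155,0.35,0,0,0,-0.26,0],[0,0,0,0,0,0,0]]]}}

```text
time_s: 7.65
tcp_pos: [0.5481, -0.0372, 0.2225]
tcp_rot: [1.32, 1.087, -1.162]
wrist_force: [7.7, 8.1, -17.1]
width: 0.0076
```

Emit:
{"name": "send_rows", "arguments": {"steps": [[[0.0,0.36,0,0,0,-0.2,0],[-0.09,0.37,0,0,0,-0.26,0],[-0.065,0.375,0,0,0,-0.26,0],[-0.035,0.38,0,0,0,-0.26,0],[0,0,0,0,0,0,0]]]}}

```text
time_s: 8.07
tcp_pos: [0.6064, -0.0398, 0.2384]
tcp_rot: [1.279, 1.166, -1.233]
wrist_force: [1.4, 12.0, 5.1]
width: 0.0075
```

Emit:
{"name": "send_rows", "arguments": {"steps": [[[0.0,0.38,-0.08,0,0,-0.2,0],[0.03,0.38,0,0,0,0,0],[0.07,0.375,0,0,0,0,0],[0.11,0.37,0,0,0,0,0],[0,0,0,0,0,0,0]]]}}

```text
time_s: 8.48
tcp_pos: [0.6666, -0.0416, 0.2298]
tcp_rot: [1.269, 1.18, -1.248]
wrist_force: [2.5, 7.3, 2.8]
width: 0.0076
```

Run:
```python
from h import *
s=read_state();W=Cam("scene");print(s["qpos"],s["tcp_pos"],s["wrist_force"],s["width"])
save("s9",W["color"][100:400,160:560])
```

```text
[-0.08457995  0.47147886  1.35643188  0.01143301  1.30717301 -0.02096308] [ 0.6665586  -0.04156698  0.22984752] [2.54041692 7.28982118 2.81203822] 0.007641128839773925
```

View pics/s9.png

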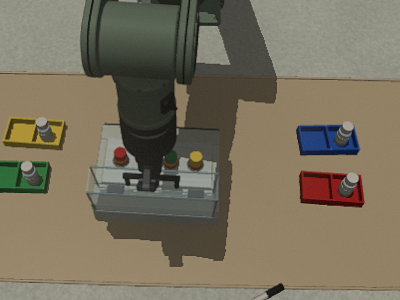

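Emit:
{"name": "send_rows", "arguments": {"steps": [[[0,0,0,0,0,0,0.4],[-0.2,0,0,0,0,0,0.4],[-0.7,0,0,0,0,0,0.4],[-0.9,0,0,0,0,0,0.5],[-0.4,-0.6,0,0,0,0,0.5]]]}}

```text
time_s: 8.95
tcp_pos: [0.6425, -0.0442, 0.3212]
tcp_rot: [1.267, 1.171, -1.25]
wrist_force: [-0.2, 0.9, -0.6]
width: 0.0425
```

Emit:
{"name": "send_rows", "arguments": {"steps": [[[0,-0.9,0,0,0,0,0.5],[0,-0.9,0,0,0,0,0.5],[0,-0.9,0,0,0,0,0.5],[0,0,0,0,0,0,0.5]]]}}

```text
time_s: 9.28
tcp_pos: [0.5242, -0.0359, 0.318]
tcp_rot: [1.262, 1.182, -1.26]
wrist_force: [-0.5, -0.0, -0.3]
width: 0.043
```

Run:
```python
from h import *
s=read_state();S=Cam("scene");W=Cam("wrist");s2=read_state();print(s["qpos"],s["tcp_pos"],s["wrist_force"],s["width"])
save("s10",S["color"][100:400,160:560]);save("w10",W["color"])
E=ext(W,s)
V=dict(red=(.552,-.1095),blue=(.554,-.062),green=(.5555,-.0146),yellow=(.558,.0334))
for k in V: print(k,proj(W,[[*V[k],.115]],E))
```

```text
[-0.09285023  0.2031795   1.53567845  0.0045157   1.40620681 -0.02473611] [ 0.52418978 -0.0358869   0.31803434] [-0.50468714 -0.0112074  -0.26257601] 0.043002012242440976
red [[349.38348485 281.34374506]]
blue [[349.34776083 232.5662952 ]]
green [[348.73265556 180.07382159]]
yellow [[349.22637454 122.45985392]]
```

View pics/s10.png

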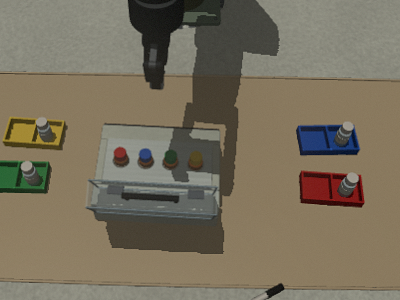

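View pics/w10.png

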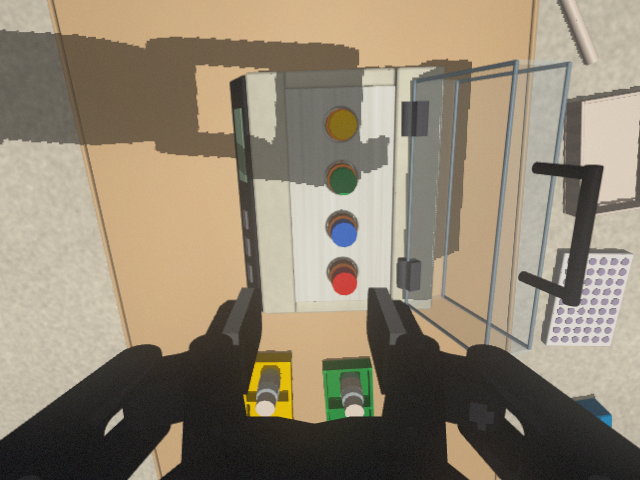

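Run:
```python
from h import *
plan(np.array([.5555,.0334,.20]),Tdown(-.04,0))
```

```text
flip 0 turn units [-0.28 -0.04 -0.04] shift now-frame [ 2.974  0.498 -1.769] shift goal-frame [ 2.964  0.561 -1.767]
flip 1 turn units [29.72 -0.06  0.07] shift now-frame [ 2.974  0.498 -1.769] shift goal-frame [ 2.964 -0.561  1.767]
```

Emit:
{"name": "send_rows", "arguments": {"steps": [[[0,0.3,-0.85,-0.28,-0.04,-0.04,0.5],[0.5,0.26,-0.9,0,0,0,0.5],[1,0,0,0,0,0,0.5],[1,0,0,0,0,0,0.5],[0.46,0,0,0,0,0,0.5]]]}}

```text
time_s: 9.8
tcp_pos: [0.5561, 0.0326, 0.1947]
tcp_rot: [1.233, 1.198, -1.243]
wrist_force: [-0.3, -0.3, 0.2]
width: 0.0426
```

Emit:
{"name": "send_rows", "arguments": {"steps": [[[0,0,0,0,0,0,0.5]]]}}

```text
time_s: 9.88
tcp_pos: [0.5554, 0.0321, 0.1944]
tcp_rot: [1.232, 1.2, -1.247]
wrist_force: [0.4, -0.2, -0.6]
width: 0.0428
```

```bash
cat > lk.py <<'E'
from h import *
import sys
def look(name,V):
    s=read_state();W=Cam("wrist");E=ext(W,s);print(s["tcp_pos"],s["wrist_force"].round(1),s["width"])
    save(name,W["color"])
    for k,p in V.items(): print(k,proj(W,[p],E).round(1))
    Rt=R.from_rotvec(s["tcp_rot"]).as_matrix()
    print("TCP axis pts px",[proj(W,[s["tcp_pos"]+Rt[:,0]*a],E).round(0).tolist() for a in(0,.05,.085)])
    return s,W,E
E
python3 - <<'E'
from lk import *
s,W,E=look("w11",dict(yellow=(.558,.0334,.115)))
plan(np.array([.5555,.0334,.20]),Tdown(-.04,0))
E
```

```text
[0.55543997 0.03210544 0.19441556] [ 0.4 -0.2 -0.6] 0.042826231431748005
yellow [[319.6 247.8]]
TCP axis pts px [[[313.0, 317.0]], [[314.0, 269.0]], [[314.0, 247.0]]]
flip 0 turn units [ 0.01 -0.    0.06] shift now-frame [-0.063 -0.042 -0.033] shift goal-frame [-0.064 -0.042 -0.033]
flip 1 turn units [-29.99  -0.1   -0.  ] shift now-frame [-0.063 -0.042 -0.033] shift goal-frame [-0.064  0.042  0.033]
```

View pics/w11.png

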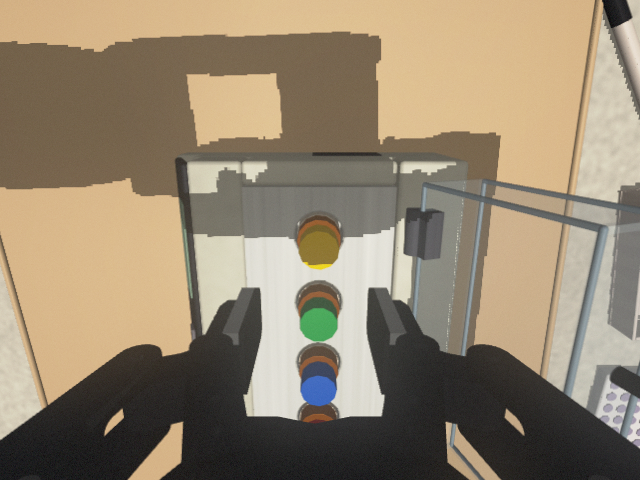

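Emit:
{"name": "send_rows", "arguments": {"steps": [[[0.6,0.06,-0.02,0,0,0,0.5],[0.8,0,0,0,0,0,0.5],[0.6,0,0,0,0,0,0.5],[0.26,0,0,0,0,0,0.5],[0,0,0,0,0,0,0.5]]]}}

```text
time_s: 10.35
tcp_pos: [0.5596, 0.0326, 0.1084]
tcp_rot: [1.237, 1.194, -1.241]
wrist_force: [-0.1, -0.4, -0.2]
width: 0.0425
```

Run:
```python
from lk import *
s,W,E=look("w12",dict(yellow=(.558,.0334,.115)))
```

```text
[0.55957383 0.03262241 0.108447  ] [-0.1 -0.4 -0.2] 0.042537282501419756
yellow [[308.9 323.8]]
TCP axis pts px [[[313.0, 317.0]], [[314.0, 269.0]], [[314.0, 247.0]]]
```

View pics/w12.png

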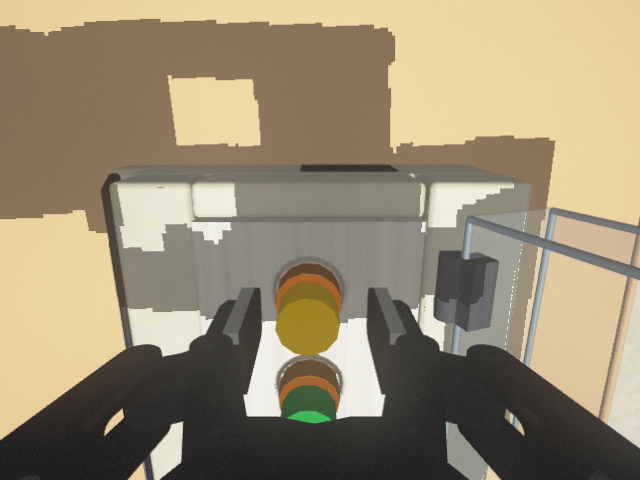

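Emit:
{"name": "send_rows", "arguments": {"steps": [[[0.11,-0.045,0,0,0,0,0.5],[0,0,0,0,0,0,0.4],[0,0,0,0,0,0,0],[0,0,0,0,0,0,0],[0,0,0,0,0,0,0]]]}}

```text
time_s: 10.82
tcp_pos: [0.5584, 0.033, 0.1067]
tcp_rot: [1.239, 1.19, -1.236]
wrist_force: [-0.0, -0.1, 6.0]
width: 0.0216
```

Emit:
{"name": "send_rows", "arguments": {"steps": [[[-0.1,0,0,0,0,0,0],[-0.5,0,0,0,0,0,0],[-0.7,0,0,0,0,0,0],[-0.8,0,0,0,0,0,0],[-0.5,0,0,0,0,0,0]]]}}

```text
time_s: 11.23
tcp_pos: [0.5585, 0.0329, 0.2121]
tcp_rot: [1.24, 1.19, -1.236]
wrist_force: [0.5, -0.3, 0.2]
width: 0.0214
```

Run:
```python
from lk import *
s,W,E=look("w13",{})
save("s13",Cam("scene")["color"][150:330,200:440].repeat(2,0).repeat(2,1))
plan(np.array([.447,-.342,.10]),Tdown(-.04,0))
plan(np.array([.447,-.342,.10]),Tdown(-.6,0))
```

```text
[0.55848243 0.03290134 0.21210814] [ 0.5 -0.3  0.2] 0.02142156860786657
TCP axis pts px [[[313.0, 317.0]], [[314.0, 269.0]], [[314.0, 247.0]]]
flip 0 turn units [ 0.01 -0.01 -0.07] shift now-frame [ 2.801 -2.472  9.481] shift goal-frame [ 2.833 -2.444  9.479]
flip 1 turn units [-2.999e+01  1.100e-01 -2.000e-02] shift now-frame [ 2.801 -2.472  9.481] shift goal-frame [ 2.833  2.444 -9.479]
flip 0 turn units [ 5.36 -0.03 -0.06] shift now-frame [ 2.801 -2.472  9.481] shift goal-frame [2.833 2.965 9.329]
flip 1 turn units [-24.64   0.08  -0.04] shift now-frame [ 2.801 -2.472  9.481] shift goal-frame [ 2.833 -2.965 -9.329]
```

View pics/w13.png

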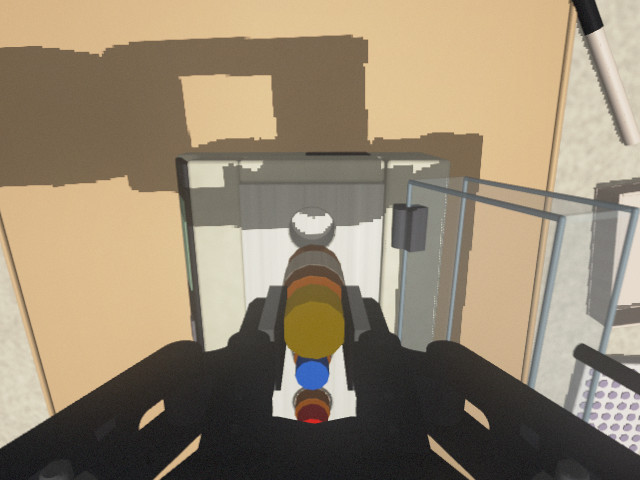

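View pics/s13.png

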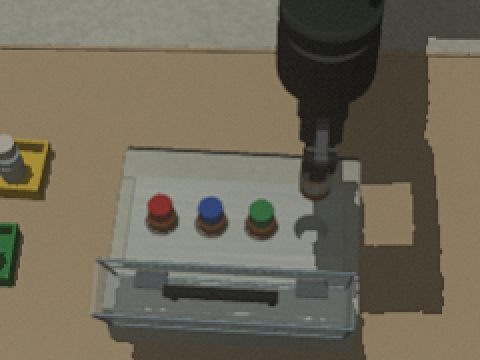

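Emit:
{"name": "send_rows", "arguments": {"steps": [[[0,-0.12,0.43,0,0,0,0],[0,-0.225,0.862,0,0,0,0],[0,-0.225,0.862,0,0,0,0],[0,-0.225,0.862,0,0,0,0],[0,-0.225,0.862,0,0,0,0]]]}}

```text
time_s: 11.75
tcp_pos: [0.5094, -0.1216, 0.2078]
tcp_rot: [1.236, 1.195, -1.24]
wrist_force: [0.6, -0.3, 0.2]
width: 0.0215
```

Emit:
{"name": "send_rows", "arguments": {"steps": [[[0,-0.225,0.862,0,0,0,0],[0,-0.225,0.862,0,0,0,0],[0,-0.225,0.862,0,0,0,0],[0,-0.225,0.862,0,0,0,0],[0.3,-0.225,0.862,0,0,0,0]]]}}

```text
time_s: 12.17
tcp_pos: [0.4589, -0.2931, 0.1977]
tcp_rot: [1.238, 1.189, -1.238]
wrist_force: [1.4, -1.0, -0.1]
width: 0.0217
```

Emit:
{"name": "send_rows", "arguments": {"steps": [[[0.6,-0.225,0.862,0,0,0,0],[0.8,-0.1,0.43,0,0,0,0],[0.8,0,0,0,0,0,0],[0.3,0,0,0,0,0,0],[0,0,0,0,0,0,0]]]}}

```text
time_s: 12.58
tcp_pos: [0.4411, -0.3395, 0.0929]
tcp_rot: [1.239, 1.202, -1.243]
wrist_force: [0.2, 0.3, -0.6]
width: 0.0217
```

Run:
```python
from lk import *
s,W,E=look("w14",dict(rim1=(.447-.032-.0,-.342-.032,.022),c=(.447,-.342,.004)))
plan(np.array([.447,-.342,.058]),Tdown(-.04,0))
```

```text
[ 0.44112591 -0.3395261   0.09289368] [ 0.2  0.3 -0.6] 0.021739511353394456
rim1 [[272.4 313.2]]
c [[325.  249.5]]
TCP axis pts px [[[313.0, 317.0]], [[314.0, 269.0]], [[314.0, 247.0]]]
flip 0 turn units [ 0.   -0.04  0.06] shift now-frame [0.927 0.117 0.042] shift goal-frame [0.928 0.111 0.038]
flip 1 turn units [-30.    -0.1   -0.06] shift now-frame [0.927 0.117 0.042] shift goal-frame [ 0.928 -0.111 -0.038]
```

View pics/w14.png

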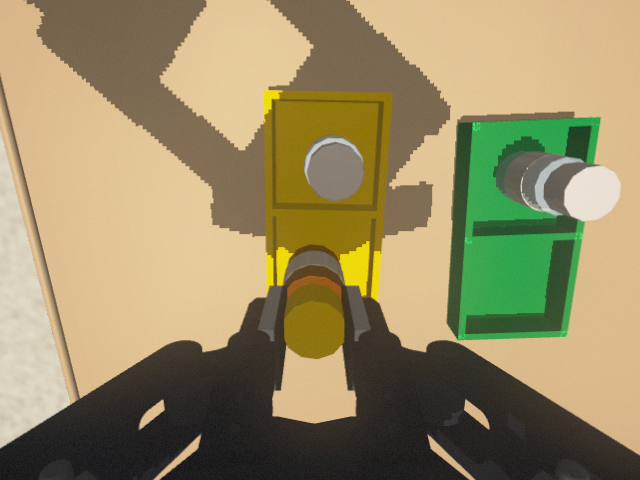

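Emit:
{"name": "send_rows", "arguments": {"steps": [[[0.3,0.11,0.04,0,0,0.04,0],[0.35,0,0,0,0,0,0],[0.15,0,0,0,0,0,0],[0.05,0,0,0,0,0,0],[0,0,0,0,0,0,0]]]}}

```text
time_s: 13.05
tcp_pos: [0.4486, -0.3427, 0.0637]
tcp_rot: [1.239, 1.189, -1.236]
wrist_force: [-1.1, 0.5, -0.5]
width: 0.0217
```

Emit:
{"name": "send_rows", "arguments": {"steps": [[[0.08,0,0,0,0,0,0],[0.05,0,0,0,0,0,0],[0,0,0,0,0,0,0]]]}}

```text
time_s: 13.3
tcp_pos: [0.4484, -0.3428, 0.0582]
tcp_rot: [1.239, 1.189, -1.236]
wrist_force: [0.8, -0.0, -1.3]
width: 0.0216
```

Emit:
{"name": "send_rows", "arguments": {"steps": [[[0.04,0,0,0,0,0,0],[0.03,0,0,0,0,0,0],[0,0,0,0,0,0,0]]]}}

```text
time_s: 13.55
tcp_pos: [0.4487, -0.3432, 0.0567]
tcp_rot: [1.239, 1.188, -1.236]
wrist_force: [-2.1, 1.5, 6.9]
width: 0.022
```

Contact at the expected height (6.9 N). Release gently and rise.

Emit:
{"name": "send_rows", "arguments": {"steps": [[[-0.02,0,0,0,0,0,0.3],[0,0,0,0,0,0,0.45],[0,0,0,0,0,0,0.5],[-0.5,0,0,0,0,0,0.5],[-0.9,0,0,0,0,0,0.5]]]}}

```text
time_s: 13.97
tcp_pos: [0.4459, -0.341, 0.1087]
tcp_rot: [1.24, 1.2, -1.239]
wrist_force: [1.0, -0.5, 0.5]
width: 0.043
```

Emit:
{"name": "send_rows", "arguments": {"steps": [[[-1,0,0,0,0,0,0.5],[-1,0,0,0,0,0,0.5],[0,0,0,0,0,0,0.5]]]}}

```text
time_s: 14.22
tcp_pos: [0.4515, -0.3456, 0.2001]
tcp_rot: [1.238, 1.174, -1.231]
wrist_force: [0.8, 0.3, 0.4]
width: 0.0428
```

Run:
```python
from lk import *
s,W,E=look("w15",dict(cap=(.447,-.342,.065)))
save("s15",Cam("scene")["color"][150:330,120:360].repeat(2,0).repeat(2,1))
plan(np.array([.5555,-.0146,.185]),Tdown(-.04,0))
```

```text
[ 0.45152413 -0.34563234  0.20014849] [0.8 0.3 0.4] 0.04278200565949968
cap [[304.4 219. ]]
TCP axis pts px [[[313.0, 317.0]], [[314.0, 269.0]], [[314.0, 247.0]]]
flip 0 turn units [ 0.01  0.01 -0.05] shift now-frame [ 0.216  2.345 -8.318] shift goal-frame [ 0.217  2.339 -8.32 ]
flip 1 turn units [-2.999e+01  7.000e-02  2.000e-02] shift now-frame [ 0.216  2.345 -8.318] shift goal-frame [ 0.217 -2.339  8.32 ]
```

View pics/w15.png

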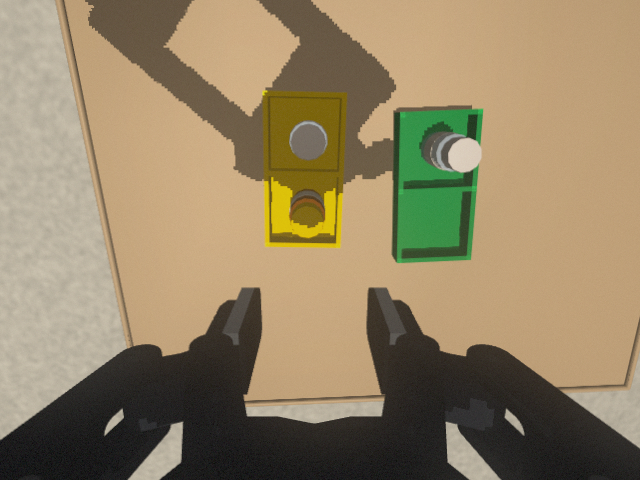

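View pics/s15.png

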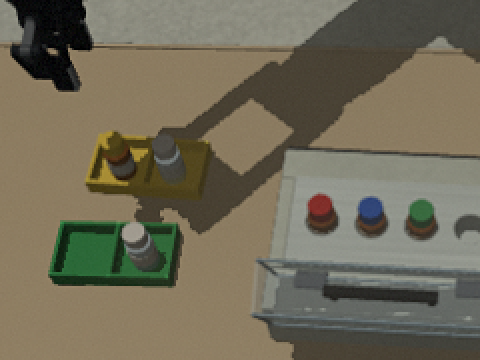

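Emit:
{"name": "send_rows", "arguments": {"steps": [[[0,0.234,-0.832,0,0,0,0.5],[0,0.234,-0.832,0,0,0,0.5],[0,0.234,-0.832,0,0,0,0.5],[0,0.234,-0.832,0,0,0,0.5],[0,0.234,-0.832,0,0,0,0.5]]]}}

```text
time_s: 14.73
tcp_pos: [0.5004, -0.1766, 0.19]
tcp_rot: [1.239, 1.194, -1.239]
wrist_force: [0.9, 0.3, 0.7]
width: 0.0429
```

Emit:
{"name": "send_rows", "arguments": {"steps": [[[0,0.234,-0.832,0,0,0,0.5],[0,0.234,-0.832,0,0,0,0.5],[0,0.234,-0.832,0,0,0,0.5],[0.1,0.234,-0.832,0,0,0,0.5],[0.1,0.234,-0.832,0,0,0,0.5]]]}}

```text
time_s: 15.15
tcp_pos: [0.5538, -0.0123, 0.1823]
tcp_rot: [1.238, 1.193, -1.239]
wrist_force: [0.6, -0.7, 0.1]
width: 0.0428
```

Emit:
{"name": "send_rows", "arguments": {"steps": [[[0,0,0,0,0,0,0.5],[0,0,0,0,0,0,0.5]]]}}

```text
time_s: 15.32
tcp_pos: [0.5537, -0.0125, 0.1821]
tcp_rot: [1.234, 1.195, -1.237]
wrist_force: [-0.2, -0.9, -0.5]
width: 0.043
```

Run:
```python
from lk import *
s,W,E=look("w16",dict(cap=(.5555,-.0146,.115)))
plan(np.array([.5555,-.0146,.107]),Tdown(-.04,0))
```

```text
[ 0.55368126 -0.01253426  0.18206101] [-0.2 -0.9 -0.5] 0.04303432799257687
cap [[317.4 260.8]]
TCP axis pts px [[[313.0, 317.0]], [[314.0, 269.0]], [[314.0, 247.0]]]
flip 0 turn units [ 0.02 -0.    0.02] shift now-frame [1.889 0.052 0.02 ] shift goal-frame [1.889 0.048 0.019]
flip 1 turn units [-29.98  -0.03  -0.  ] shift now-frame [1.889 0.052 0.02 ] shift goal-frame [ 1.889 -0.048 -0.019]
```

View pics/w16.png

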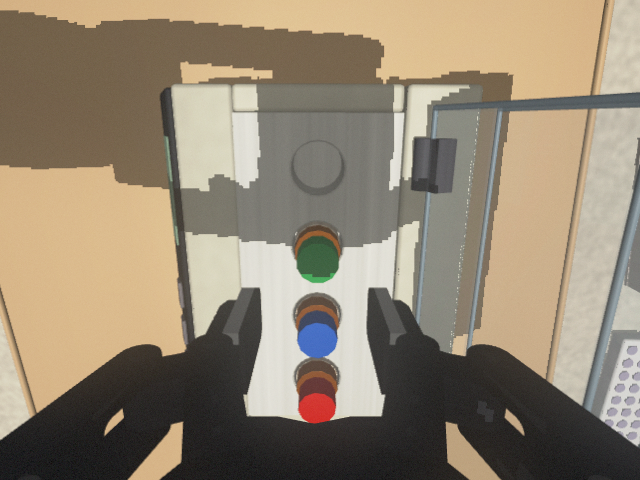

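Emit:
{"name": "send_rows", "arguments": {"steps": [[[0.5,0.05,0.03,0,0,0,0.5],[0.7,0,0,0,0,0,0.5],[0.5,0,0,0,0,0,0.5],[0.17,0,0,0,0,0,0.5],[0,0,0,0,0,0,0.5]]]}}

```text
time_s: 15.78
tcp_pos: [0.5549, -0.0165, 0.1076]
tcp_rot: [1.238, 1.193, -1.242]
wrist_force: [0.2, -0.1, -0.5]
width: 0.0426
```

Emit:
{"name": "send_rows", "arguments": {"steps": [[[0,0,0,0,0,0,0.45],[0,0,0,0,0,0,0.1],[0,0,0,0,0,0,0],[0,0,0,0,0,0,0],[0,0,0,0,0,0,0]]]}}

```text
time_s: 16.2
tcp_pos: [0.5577, -0.0154, 0.1112]
tcp_rot: [1.24, 1.187, -1.234]
wrist_force: [-0.3, -0.8, 5.6]
width: 0.0218
```

Emit:
{"name": "send_rows", "arguments": {"steps": [[[-0.1,0,0,0,0,0,0],[-0.5,0,0,0,0,0,0],[-0.7,0,0,0,0,0,0],[-0.8,0,0,0,0,0,0],[-0.4,0,0,0,0,0,0]]]}}

```text
time_s: 16.62
tcp_pos: [0.5578, -0.0152, 0.2133]
tcp_rot: [1.242, 1.186, -1.232]
wrist_force: [0.6, 0.5, -0.6]
width: 0.0213
```

Run:
```python
from lk import *
s,W,E=look("w17",{})
plan(np.array([.5567,-.359,.10]),Tdown(-.04,0))
```

```text
[ 0.55776639 -0.01519696  0.21332363] [ 0.6  0.5 -0.6] 0.021346399330599373
TCP axis pts px [[[313.0, 317.0]], [[314.0, 269.0]], [[314.0, 247.0]]]
flip 0 turn units [ 0.01 -0.01 -0.11] shift now-frame [2.886 0.242 8.592] shift goal-frame [2.891 0.285 8.589]
flip 1 turn units [-2.999e+01  1.700e-01 -1.000e-02] shift now-frame [2.886 0.242 8.592] shift goal-frame [ 2.891 -0.285 -8.589]
```

View pics/w17.png

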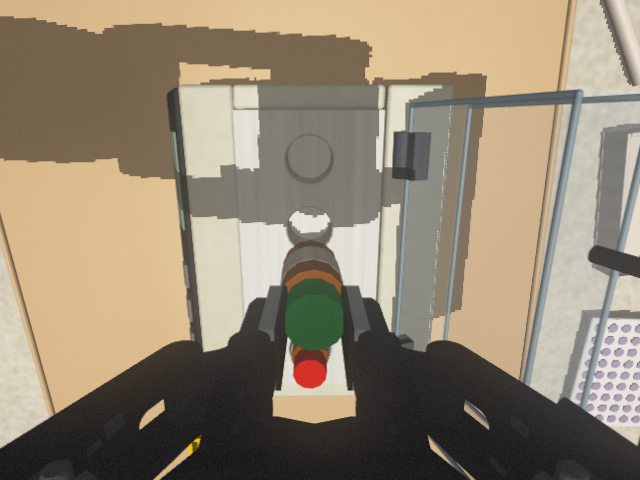

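Emit:
{"name": "send_rows", "arguments": {"steps": [[[0,0,0.5,0,0,0,0],[0,0.03,0.85,0,0,0,0],[0,0.03,0.85,0,0,0,0],[0,0.03,0.85,0,0,0,0],[0,0.03,0.85,0,0,0,0]]]}}

```text
time_s: 17.08
tcp_pos: [0.5547, -0.1724, 0.209]
tcp_rot: [1.239, 1.191, -1.236]
wrist_force: [0.3, -0.1, -0.9]
width: 0.0217
```

Emit:
{"name": "send_rows", "arguments": {"steps": [[[0,0.03,0.85,0,0,0,0],[0,0.03,0.85,0,0,0,0],[0,0.03,0.85,0,0,0,0],[0,0.03,0.85,0,0,0,0],[0.3,0.02,0.85,0,0,0,0]]]}}

```text
time_s: 17.5
tcp_pos: [0.5549, -0.3435, 0.199]
tcp_rot: [1.24, 1.186, -1.234]
wrist_force: [-0.5, -0.3, -1.0]
width: 0.0218
```

Emit:
{"name": "send_rows", "arguments": {"steps": [[[0.6,0,0.44,0,0,0,0],[0.8,0,0,0,0,0,0],[0.8,0,0,0,0,0,0],[0.25,0,0,0,0,0,0],[0,0,0,0,0,0,0]]]}}

```text
time_s: 17.92
tcp_pos: [0.5517, -0.3575, 0.0956]
tcp_rot: [1.24, 1.198, -1.239]
wrist_force: [-0.8, -0.3, -0.4]
width: 0.0218
```

Run:
```python
from lk import *
s,W,E=look("w18",{})
plan(np.array([.5567,-.359,.062]),Tdown(-.04,0))
```

```text
[ 0.5516801  -0.35750193  0.09556355] [-0.8 -0.3 -0.4] 0.021846747113667915
TCP axis pts px [[[313.0, 317.0]], [[314.0, 269.0]], [[314.0, 247.0]]]
flip 0 turn units [ 0.01 -0.02  0.01] shift now-frame [0.907 0.087 0.015] shift goal-frame [0.907 0.087 0.012]
flip 1 turn units [-2.999e+01 -1.000e-02 -4.000e-02] shift now-frame [0.907 0.087 0.015] shift goal-frame [ 0.907 -0.087 -0.012]
```

View pics/w18.png

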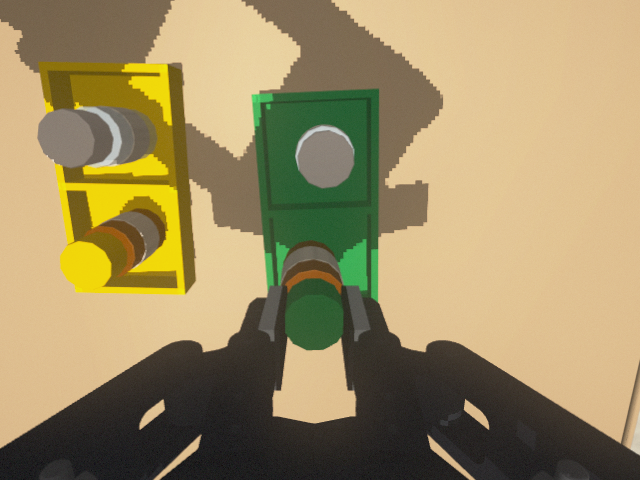

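Emit:
{"name": "send_rows", "arguments": {"steps": [[[0.3,0.08,0.01,0,0,0,0],[0.3,0,0,0,0,0,0],[0.15,0,0,0,0,0,0],[0.05,0,0,0,0,0,0],[0,0,0,0,0,0,0]]]}}

```text
time_s: 18.38
tcp_pos: [0.5568, -0.3592, 0.067]
tcp_rot: [1.239, 1.191, -1.236]
wrist_force: [0.2, 0.3, -0.3]
width: 0.0216
```

Emit:
{"name": "send_rows", "arguments": {"steps": [[[0.05,0,0,0,0,0,0],[0.04,0,0,0,0,0,0],[0,0,0,0,0,0,0]]]}}

```text
time_s: 18.63
tcp_pos: [0.557, -0.3595, 0.064]
tcp_rot: [1.239, 1.189, -1.236]
wrist_force: [-0.4, 0.1, 0.1]
width: 0.0215
```

Emit:
{"name": "send_rows", "arguments": {"steps": [[[0.05,0,0,0,0,0,0],[0.03,0,0,0,0,0,0],[0,0,0,0,0,0,0]]]}}

```text
time_s: 18.88
tcp_pos: [0.5572, -0.3597, 0.0613]
tcp_rot: [1.239, 1.189, -1.236]
wrist_force: [0.2, -0.4, 3.0]
width: 0.0214
```

Emit:
{"name": "send_rows", "arguments": {"steps": [[[0.04,0,0,0,0,0,0],[0,0,0,0,0,0,0]]]}}

```text
time_s: 19.05
tcp_pos: [0.5573, -0.36, 0.0612]
tcp_rot: [1.239, 1.188, -1.236]
wrist_force: [-2.7, 0.3, 9.9]
width: 0.0213
```

Emit:
{"name": "send_rows", "arguments": {"steps": [[[-0.04,0,0,0,0,0,0.3],[0,0,0,0,0,0,0.45],[0,0,0,0,0,0,0.5],[-0.5,0,0,0,0,0,0.5],[-0.9,0,0,0,0,0,0.5]]]}}

```text
time_s: 19.47
tcp_pos: [0.5543, -0.3577, 0.1121]
tcp_rot: [1.24, 1.201, -1.24]
wrist_force: [0.2, 0.1, -0.6]
width: 0.0426
```

Emit:
{"name": "send_rows", "arguments": {"steps": [[[-1,0,0,0,0,0,0.5],[-1,0,0,0,0,0,0.5],[0,0,0,0,0,0,0.5]]]}}

```text
time_s: 19.72
tcp_pos: [0.5603, -0.3619, 0.2058]
tcp_rot: [1.239, 1.173, -1.23]
wrist_force: [0.5, -0.7, 1.2]
width: 0.0428
```

Run:
```python
from lk import *
s,W,E=look("w19",dict(cap=(.5567,-.359,.065)))
plan(np.array([.554,-.062,.185]),Tdown(-.04,0))
```

```text
[ 0.56029105 -0.36187521  0.2057709 ] [ 0.5 -0.7  1.2] 0.04275017455412089
cap [[305.5 218.2]]
TCP axis pts px [[[313.0, 317.0]], [[314.0, 269.0]], [[314.0, 247.0]]]
flip 0 turn units [ 0.01  0.04 -0.1 ] shift now-frame [ 0.382 -0.42  -7.467] shift goal-frame [ 0.422 -0.423 -7.464]
flip 1 turn units [-29.99   0.16   0.07] shift now-frame [ 0.382 -0.42  -7.467] shift goal-frame [0.422 0.423 7.464]
```

View pics/w19.png

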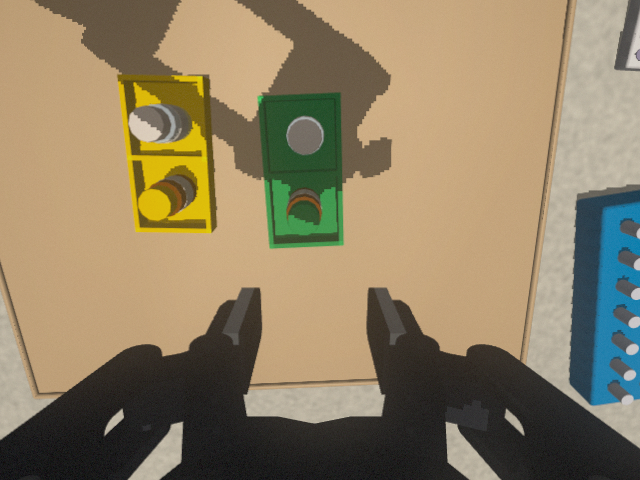

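Emit:
{"name": "send_rows", "arguments": {"steps": [[[0,-0.05,-0.83,0,0,0,0.5],[0,-0.05,-0.83,0,0,0,0.5],[0,-0.05,-0.83,0,0,0,0.5],[0,-0.05,-0.83,0,0,0,0.5],[0,-0.05,-0.83,0,0,0,0.5]]]}}

```text
time_s: 20.18
tcp_pos: [0.5523, -0.1916, 0.1951]
tcp_rot: [1.239, 1.192, -1.238]
wrist_force: [0.1, 0.7, -0.1]
width: 0.0425
```

Emit:
{"name": "send_rows", "arguments": {"steps": [[[0,-0.05,-0.83,0,0,0,0.5],[0,-0.05,-0.83,0,0,0,0.5],[0.1,-0.05,-0.83,0,0,0,0.5],[0.1,-0.02,-0.83,0,0,0,0.5],[0,0,0,0,0,0,0.5]]]}}

```text
time_s: 20.6
tcp_pos: [0.5501, -0.0552, 0.1867]
tcp_rot: [1.236, 1.198, -1.235]
wrist_force: [0.2, 0.3, -0.6]
width: 0.043
```

Run:
```python
from lk import *
s,W,E=look("w20",dict(cap=(.554,-.062,.115)))
plan(np.array([.554,-.062,.109]),Tdown(-.04,0))
```

```text
[ 0.55006032 -0.05516595  0.18668354] [ 0.2  0.3 -0.6] 0.04302265881518525
cap [[321.4 266.2]]
TCP axis pts px [[[313.0, 317.0]], [[314.0, 269.0]], [[314.0, 247.0]]]
flip 0 turn units [ 0.05 -0.01  0.02] shift now-frame [1.953 0.093 0.108] shift goal-frame [1.953 0.09  0.104]
flip 1 turn units [-2.995e+01 -3.000e-02 -2.000e-02] shift now-frame [1.953 0.093 0.108] shift goal-frame [ 1.953 -0.09  -0.104]
```

View pics/w20.png

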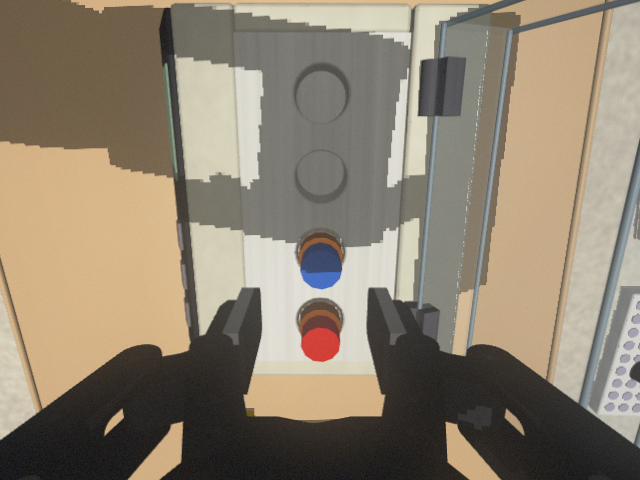

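Emit:
{"name": "send_rows", "arguments": {"steps": [[[0.5,0.12,0.1,0,0,0,0.5],[0.7,0,0,0,0,0,0.5],[0.5,0,0,0,0,0,0.5],[0.2,0,0,0,0,0,0.5],[0,0,0,0,0,0,0.5]]]}}

```text
time_s: 21.07
tcp_pos: [0.5548, -0.0652, 0.1102]
tcp_rot: [1.238, 1.194, -1.241]
wrist_force: [0.1, 0.5, 0.4]
width: 0.0429
```

Emit:
{"name": "send_rows", "arguments": {"steps": [[[0,0,0,0,0,0,0.45],[0,0,0,0,0,0,0.1],[0,0,0,0,0,0,0],[0,0,0,0,0,0,0],[0,0,0,0,0,0,0]]]}}

```text
time_s: 21.48
tcp_pos: [0.5571, -0.0647, 0.1143]
tcp_rot: [1.24, 1.187, -1.234]
wrist_force: [-0.9, -0.8, 6.1]
width: 0.021
```

Emit:
{"name": "send_rows", "arguments": {"steps": [[[-0.1,0,0,0,0,0,0],[-0.5,0,0,0,0,0,0],[-0.7,0,0,0,0,0,0],[-0.8,0,0,0,0,0,0],[-0.4,0,0,0,0,0,0]]]}}

```text
time_s: 21.9
tcp_pos: [0.5576, -0.0646, 0.2167]
tcp_rot: [1.242, 1.185, -1.232]
wrist_force: [1.0, -0.6, 1.0]
width: 0.0213
```

Run:
```python
from lk import *
s,W,E=look("w21",{})
plan(np.array([.4515,.2918,.10]),Tdown(-.04,0))
```

```text
[ 0.55763905 -0.06460541  0.21667632] [ 1.  -0.6  1. ] 0.021303698058189584
TCP axis pts px [[[313.0, 317.0]], [[314.0, 269.0]], [[314.0, 247.0]]]
flip 0 turn units [ 0.01  0.   -0.12] shift now-frame [ 2.937 -3.067 -8.803] shift goal-frame [ 2.975 -3.04  -8.8  ]
flip 1 turn units [-29.99   0.18   0.  ] shift now-frame [ 2.937 -3.067 -8.803] shift goal-frame [2.975 3.04  8.8  ]
```

View pics/w21.png

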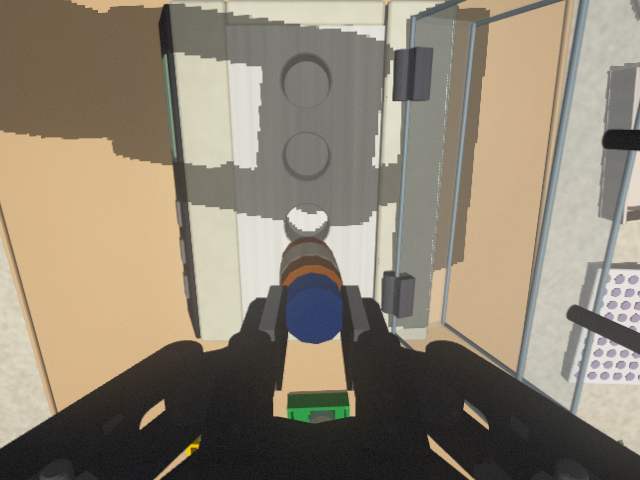

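Emit:
{"name": "send_rows", "arguments": {"steps": [[[0,-0.14,-0.4,0,0,0,0],[0,-0.28,-0.8,0,0,0,0],[0,-0.28,-0.8,0,0,0,0],[0,-0.28,-0.8,0,0,0,0],[0,-0.28,-0.8,0,0,0,0]]]}}

```text
time_s: 22.37
tcp_pos: [0.5106, 0.0825, 0.2124]
tcp_rot: [1.24, 1.19, -1.237]
wrist_force: [0.2, 0.6, -0.3]
width: 0.0209
```

Emit:
{"name": "send_rows", "arguments": {"steps": [[[0,-0.28,-0.8,0,0,0,0],[0,-0.28,-0.8,0,0,0,0],[0,-0.28,-0.8,0,0,0,0],[0,-0.28,-0.8,0,0,0,0],[0,-0.28,-0.8,0,0,0,0]]]}}

```text
time_s: 22.78
tcp_pos: [0.4608, 0.2449, 0.2125]
tcp_rot: [1.239, 1.19, -1.236]
wrist_force: [0.6, -0.3, -0.9]
width: 0.0209
```

Emit:
{"name": "send_rows", "arguments": {"steps": [[[0.3,-0.28,-0.8,0,0,0,0],[0.7,-0.14,-0.4,0,0,0,0],[0.8,0,0,0,0,0,0],[0.8,0,0,0,0,0,0],[0,0,0,0,0,0,0]]]}}

```text
time_s: 23.2
tcp_pos: [0.4428, 0.2902, 0.1031]
tcp_rot: [1.228, 1.193, -1.247]
wrist_force: [-0.7, -1.2, -1.3]
width: 0.0214
```

Run:
```python
from lk import *
s,W,E=look("w22",{})
plan(np.array([.4515,.2918,.066]),Tdown(-.04,0))
```

```text
[0.44283392 0.2901918  0.10309602] [-0.7 -1.2 -1.3] 0.02138095920705546
TCP axis pts px [[[313.0, 317.0]], [[314.0, 269.0]], [[314.0, 247.0]]]
flip 0 turn units [0.01 0.04 0.05] shift now-frame [ 1.     0.174 -0.031] shift goal-frame [ 1.001  0.169 -0.027]
flip 1 turn units [-29.99  -0.07   0.06] shift now-frame [ 1.     0.174 -0.031] shift goal-frame [ 1.001 -0.169  0.027]
```

View pics/w22.png

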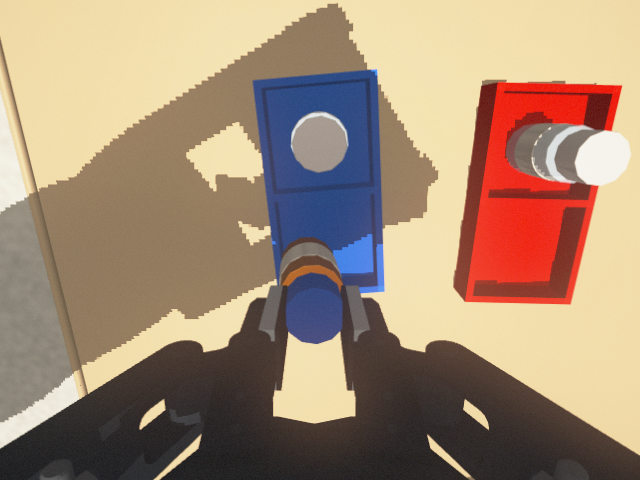

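Emit:
{"name": "send_rows", "arguments": {"steps": [[[0.3,0.15,-0.03,0,0,0,0],[0.3,0,0,0,0,0,0],[0.2,0,0,0,0,0,0],[0.08,0,0,0,0,0,0],[0,0,0,0,0,0,0]]]}}

```text
time_s: 23.67
tcp_pos: [0.4536, 0.2929, 0.0738]
tcp_rot: [1.24, 1.189, -1.236]
wrist_force: [-0.3, 0.3, -0.3]
width: 0.0212
```

Emit:
{"name": "send_rows", "arguments": {"steps": [[[0.05,0,0,0,0,0,0],[0,0,0,0,0,0,0]]]}}

```text
time_s: 23.83
tcp_pos: [0.4537, 0.2932, 0.0723]
tcp_rot: [1.241, 1.189, -1.235]
wrist_force: [-0.4, -0.6, -0.4]
width: 0.021
```

Emit:
{"name": "send_rows", "arguments": {"steps": [[[0.08,-0.03,0,0,0,0,0],[0.06,0,0,0,0,0,0],[0,0,0,0,0,0,0]]]}}

```text
time_s: 24.08
tcp_pos: [0.4517, 0.293, 0.0658]
tcp_rot: [1.239, 1.19, -1.237]
wrist_force: [-0.6, -0.5, -0.9]
width: 0.0209
```

Emit:
{"name": "send_rows", "arguments": {"steps": [[[0.03,0,0,0,0,0,0],[0.02,0,0,0,0,0,0],[0,0,0,0,0,0,0]]]}}

```text
time_s: 24.33
tcp_pos: [0.4521, 0.2932, 0.0644]
tcp_rot: [1.24, 1.19, -1.236]
wrist_force: [-0.5, -0.3, 1.2]
width: 0.021
```

Emit:
{"name": "send_rows", "arguments": {"steps": [[[0.05,0,0,0,0,0,0],[0,0,0,0,0,0,0]]]}}

```text
time_s: 24.5
tcp_pos: [0.4523, 0.2937, 0.0641]
tcp_rot: [1.241, 1.19, -1.235]
wrist_force: [-3.6, -1.1, 13.3]
width: 0.0212
```

Emit:
{"name": "send_rows", "arguments": {"steps": [[[-0.04,0,0,0,0,0,0.3],[0,0,0,0,0,0,0.45],[0,0,0,0,0,0,0.5],[-0.5,0,0,0,0,0,0.5],[-0.9,0,0,0,0,0,0.5]]]}}

```text
time_s: 24.92
tcp_pos: [0.4494, 0.2915, 0.1164]
tcp_rot: [1.231, 1.192, -1.245]
wrist_force: [1.1, -0.3, -0.1]
width: 0.0426
```

Emit:
{"name": "send_rows", "arguments": {"steps": [[[-1,0,0,0,0,0,0.5],[-0.9,0,0,0,0,0,0.5],[0,0,0,0,0,0,0.5]]]}}

```text
time_s: 25.17
tcp_pos: [0.4553, 0.2952, 0.2029]
tcp_rot: [1.251, 1.186, -1.224]
wrist_force: [1.2, 0.8, -0.0]
width: 0.0425
```

Run:
```python
from lk import *
s,W,E=look("w23",dict(cap=(.4515,.2918,.065)))
plan(np.array([.553,-.1095,.185]),Tdown(-.04,0))
```

```text
[0.45532668 0.29515094 0.20287675] [ 1.2  0.8 -0. ] 0.042479632542550966
cap [[306.  230.5]]
TCP axis pts px [[[313.0, 317.0]], [[314.0, 269.0]], [[314.0, 247.0]]]
flip 0 turn units [ 0.01 -0.06 -0.09] shift now-frame [0.333 2.868 9.991] shift goal-frame [0.364 2.879 9.986]
flip 1 turn units [-29.99   0.14  -0.09] shift now-frame [0.333 2.868 9.991] shift goal-frame [ 0.364 -2.879 -9.986]
```

View pics/w23.png

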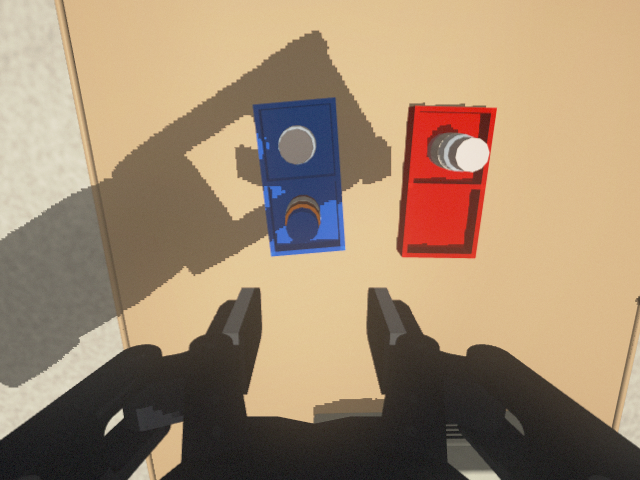

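Blue stands well. Now red.

Emit:
{"name": "send_rows", "arguments": {"steps": [[[0,0.24,0.83,0,0,0,0.5],[0,0.24,0.83,0,0,0,0.5],[0,0.24,0.83,0,0,0,0.5],[0,0.24,0.83,0,0,0,0.5],[0,0.24,0.83,0,0,0,0.5]]]}}

```text
time_s: 25.63
tcp_pos: [0.4926, 0.1236, 0.1941]
tcp_rot: [1.237, 1.191, -1.238]
wrist_force: [-0.6, 0.6, 1.0]
width: 0.0426
```

Emit:
{"name": "send_rows", "arguments": {"steps": [[[0,0.24,0.83,0,0,0,0.5],[0,0.24,0.83,0,0,0,0.5],[0,0.24,0.83,0,0,0,0.5],[0,0.24,0.83,0,0,0,0.5],[0,0.24,0.83,0,0,0,0.5]]]}}

```text
time_s: 26.05
tcp_pos: [0.5341, -0.0442, 0.1939]
tcp_rot: [1.238, 1.192, -1.238]
wrist_force: [1.3, -0.0, 0.5]
width: 0.0426
```

Emit:
{"name": "send_rows", "arguments": {"steps": [[[0.1,0.24,0.83,0,0,0,0.5],[0.1,0.24,0.83,0,0,0,0.5],[0,0,0,0,0,0,0.5],[0,0,0,0,0,0,0.5]]]}}

```text
time_s: 26.38
tcp_pos: [0.5506, -0.1109, 0.1855]
tcp_rot: [1.241, 1.192, -1.241]
wrist_force: [-0.1, 1.5, 0.4]
width: 0.0427
```

Run:
```python
from lk import *
s,W,E=look("w24",dict(cap=(.552,-.1095,.115)))
plan(np.array([.553,-.1095,.108]),Tdown(-.04,0))
```

```text
[ 0.5505787  -0.11086238  0.1855064 ] [-0.1  1.5  0.4] 0.04269739882231023
cap [[316.3 253. ]]
TCP axis pts px [[[313.0, 317.0]], [[314.0, 269.0]], [[314.0, 247.0]]]
flip 0 turn units [-0.01 -0.02  0.01] shift now-frame [ 1.949  0.066 -0.002] shift goal-frame [ 1.949  0.063 -0.006]
flip 1 turn units [2.999e+01 2.000e-02 3.000e-02] shift now-frame [ 1.949  0.066 -0.002] shift goal-frame [ 1.949 -0.063  0.006]
```

View pics/w24.png

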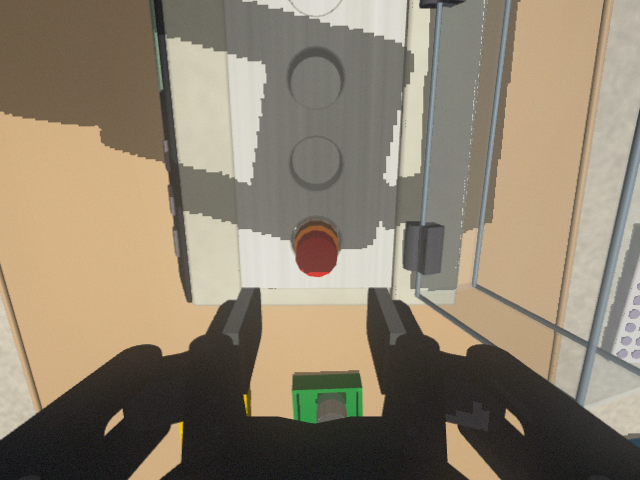

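Emit:
{"name": "send_rows", "arguments": {"steps": [[[0.5,0.06,-0.03,0,0,0,0.5],[0.7,0,0,0,0,0,0.5],[0.5,0,0,0,0,0,0.5],[0.22,0,0,0,0,0,0.5],[0,0,0,0,0,0,0.5]]]}}

```text
time_s: 26.85
tcp_pos: [0.5521, -0.1067, 0.1085]
tcp_rot: [1.237, 1.196, -1.238]
wrist_force: [-0.8, -0.5, 0.2]
width: 0.0427
```

Emit:
{"name": "send_rows", "arguments": {"steps": [[[0,0,0,0,0,0,0.45],[0,0,0,0,0,0,0.1],[0,0,0,0,0,0,0],[0,0,0,0,0,0,0],[0,0,0,0,0,0,0]]]}}

```text
time_s: 27.27
tcp_pos: [0.5548, -0.1085, 0.1123]
tcp_rot: [1.241, 1.187, -1.234]
wrist_force: [-0.6, 0.7, 5.7]
width: 0.0212
```

Emit:
{"name": "send_rows", "arguments": {"steps": [[[-0.1,0,0,0,0,0,0],[-0.5,0,0,0,0,0,0],[-0.7,0,0,0,0,0,0],[-0.8,0,0,0,0,0,0],[-0.4,0,0,0,0,0,0]]]}}

```text
time_s: 27.68
tcp_pos: [0.5549, -0.1089, 0.2145]
tcp_rot: [1.241, 1.185, -1.233]
wrist_force: [0.8, -1.1, -0.1]
width: 0.0216
```

Run:
```python
from lk import *
s,W,E=look("w25",{})
plan(np.array([.5666,.283,.10]),Tdown(-.04,0))
```

```text
[ 0.55491387 -0.10890697  0.21450881] [ 0.8 -1.1 -0.1] 0.021645255341240382
TCP axis pts px [[[313.0, 317.0]], [[314.0, 269.0]], [[314.0, 247.0]]]
flip 0 turn units [ 0.01  0.01 -0.11] shift now-frame [ 2.909 -0.157 -9.81 ] shift goal-frame [ 2.921 -0.131 -9.807]
flip 1 turn units [-2.999e+01  1.700e-01  2.000e-02] shift now-frame [ 2.909 -0.157 -9.81 ] shift goal-frame [2.921 0.131 9.807]
```

View pics/w25.png

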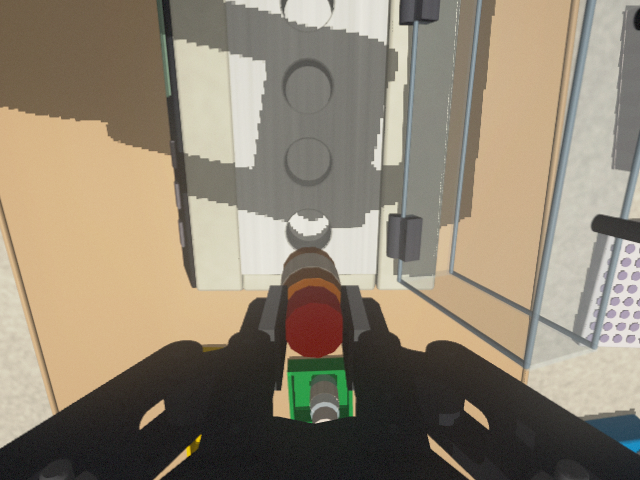

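Emit:
{"name": "send_rows", "arguments": {"steps": [[[0,-0.01,-0.4,0,0,0,0],[0,-0.01,-0.82,0,0,0,0],[0,-0.01,-0.82,0,0,0,0],[0,-0.01,-0.82,0,0,0,0],[0,-0.01,-0.82,0,0,0,0]]]}}

```text
time_s: 28.15
tcp_pos: [0.5569, 0.0398, 0.2104]
tcp_rot: [1.239, 1.19, -1.238]
wrist_force: [0.5, 1.0, -0.5]
width: 0.0214
```

Emit:
{"name": "send_rows", "arguments": {"steps": [[[0,-0.01,-0.82,0,0,0,0],[0,-0.01,-0.82,0,0,0,0],[0,-0.01,-0.82,0,0,0,0],[0,-0.01,-0.82,0,0,0,0],[0,-0.01,-0.82,0,0,0,0]]]}}

```text
time_s: 28.57
tcp_pos: [0.5614, 0.204, 0.2105]
tcp_rot: [1.239, 1.19, -1.237]
wrist_force: [-0.4, 0.1, -0.7]
width: 0.0213
```

Emit:
{"name": "send_rows", "arguments": {"steps": [[[0.2,-0.01,-0.82,0,0,0,0],[0.7,-0.01,-0.82,0,0,0,0],[0.8,0,0,0,0,0,0],[0.8,0,0,0,0,0,0],[0,0,0,0,0,0,0]]]}}

```text
time_s: 28.98
tcp_pos: [0.5592, 0.2658, 0.1049]
tcp_rot: [1.228, 1.195, -1.248]
wrist_force: [-0.5, -0.8, -1.8]
width: 0.0211
```

Run:
```python
from lk import *
s,W,E=look("w26",{})
plan(np.array([.5666,.283,.064]),Tdown(-.04,0))
```

```text
[0.55921153 0.26579867 0.10490364] [-0.5 -0.8 -1.8] 0.02111390655094463
TCP axis pts px [[[313.0, 317.0]], [[314.0, 269.0]], [[314.0, 247.0]]]
flip 0 turn units [0.01 0.03 0.06] shift now-frame [ 1.106  0.126 -0.429] shift goal-frame [ 1.108  0.118 -0.425]
flip 1 turn units [-29.99  -0.1    0.05] shift now-frame [ 1.106  0.126 -0.429] shift goal-frame [ 1.108 -0.118  0.425]
```

View pics/w26.png

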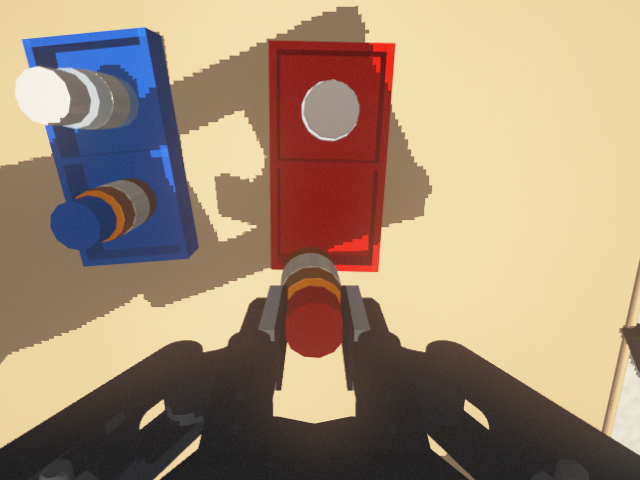

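Row was truncated (speed cap), so the y shift is short by 17 mm; correct it before descending.

Emit:
{"name": "send_rows", "arguments": {"steps": [[[0,0.11,-0.43,0,0,0,0],[0.3,0,0,0,0,0,0],[0.3,0,0,0,0,0,0],[0.1,0,0,0,0,0,0],[0,0,0,0,0,0,0]]]}}

```text
time_s: 29.45
tcp_pos: [0.5684, 0.2833, 0.0837]
tcp_rot: [1.238, 1.19, -1.238]
wrist_force: [-0.6, -0.2, 0.3]
width: 0.0214
```

Run:
```python
from lk import *
s,W,E=look("w27",{})
plan(np.array([.5666,.283,.064]),Tdown(-.04,0))
```

```text
[0.56844413 0.28334884 0.08366453] [-0.6 -0.2  0.3] 0.021403321035129007
TCP axis pts px [[[313.0, 317.0]], [[314.0, 269.0]], [[314.0, 247.0]]]
flip 0 turn units [ 0.   -0.   -0.01] shift now-frame [ 0.507 -0.056  0.017] shift goal-frame [ 0.507 -0.056  0.017]
flip 1 turn units [-3.e+01  2.e-02 -1.e-02] shift now-frame [ 0.507 -0.056  0.017] shift goal-frame [ 0.507  0.056 -0.017]
```

View pics/w27.png

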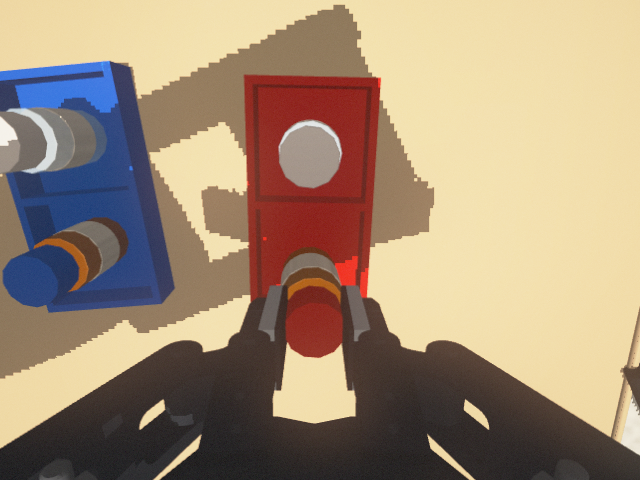

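Emit:
{"name": "send_rows", "arguments": {"steps": [[[0.2,-0.05,0,0,0,0,0],[0.17,0,0,0,0,0,0],[0.05,0,0,0,0,0,0],[0,0,0,0,0,0,0],[0,0,0,0,0,0,0]]]}}

```text
time_s: 29.92
tcp_pos: [0.567, 0.2842, 0.0671]
tcp_rot: [1.239, 1.19, -1.237]
wrist_force: [-0.2, 0.3, 0.3]
width: 0.0214
```

Emit:
{"name": "send_rows", "arguments": {"steps": [[[0.04,0,0,0,0,0,0],[0.03,0,0,0,0,0,0],[0,0,0,0,0,0,0]]]}}

```text
time_s: 30.17
tcp_pos: [0.5669, 0.2843, 0.0644]
tcp_rot: [1.239, 1.19, -1.236]
wrist_force: [0.7, 0.2, 0.2]
width: 0.0215
```

Emit:
{"name": "send_rows", "arguments": {"steps": [[[0.04,0,0,0,0,0,0],[0.04,0,0,0,0,0,0],[0,0,0,0,0,0,0]]]}}

```text
time_s: 30.42
tcp_pos: [0.5673, 0.2846, 0.0624]
tcp_rot: [1.24, 1.189, -1.235]
wrist_force: [-2.0, -0.3, 5.2]
width: 0.0212
```

Emit:
{"name": "send_rows", "arguments": {"steps": [[[-0.02,0,0,0,0,0,0.3],[0,0,0,0,0,0,0.45],[0,0,0,0,0,0,0.5],[-0.5,0,0,0,0,0,0.5],[-0.9,0,0,0,0,0,0.5]]]}}

```text
time_s: 30.83
tcp_pos: [0.5642, 0.2829, 0.1141]
tcp_rot: [1.232, 1.193, -1.245]
wrist_force: [0.6, 0.4, -0.0]
width: 0.0429
```

Emit:
{"name": "send_rows", "arguments": {"steps": [[[-1,0,0,0,0,0,0.5],[-1,0,0,0,0,0,0.5],[0,-0.9,0,0,0,0,0.5],[0,-0.9,0,0,0,0,0.5],[0,0,0,0,0,0,0.5]]]}}

```text
time_s: 31.25
tcp_pos: [0.4885, 0.2861, 0.198]
tcp_rot: [1.234, 1.194, -1.24]
wrist_force: [-0.2, -0.5, -1.1]
width: 0.0428
```

Run:
```python
from lk import *
look("w28",{})
S=Cam("scene");save("s28",S["color"]);T=Cam("top");save("t28",T["color"])
tr=dict(yellow=(.4473,-.3421),blue=(.4515,.2918),green=(.5567,-.3591),red=(.5666,.283))
for c in tr:
    for cam,d in(("scene",S),("top",T)):
        for r in search_frame(cam,"vial_"+c)[:2]: print(c,cam,r["confidence"],np.round(r["point"],3),np.round(np.array(r["point"][:2])-tr[c],3))
```

```text
[0.48849349 0.28613915 0.19797191] [-0.2 -0.5 -1.1] 0.04275559380919483
TCP axis pts px [[[313.0, 317.0]], [[314.0, 269.0]], [[314.0, 247.0]]]
yellow scene 0.79 [ 0.458 -0.341  0.048] [0.011 0.001]
yellow top 0.69 [ 0.448 -0.339  0.059] [0.    0.003]
blue scene 0.83 [0.458 0.293 0.046] [0.007 0.001]
blue top 0.5 [0.443 0.291 0.055] [-0.008 -0.001]
green scene 0.81 [ 0.566 -0.355  0.046] [0.009 0.004]
green top 0.58 [ 0.55  -0.353  0.051] [-0.006  0.006]
red scene 0.76 [0.571 0.275 0.05 ] [ 0.004 -0.008]
red top 0.49 [0.56  0.27  0.056] [-0.006 -0.012]
```

View pics/s28.png

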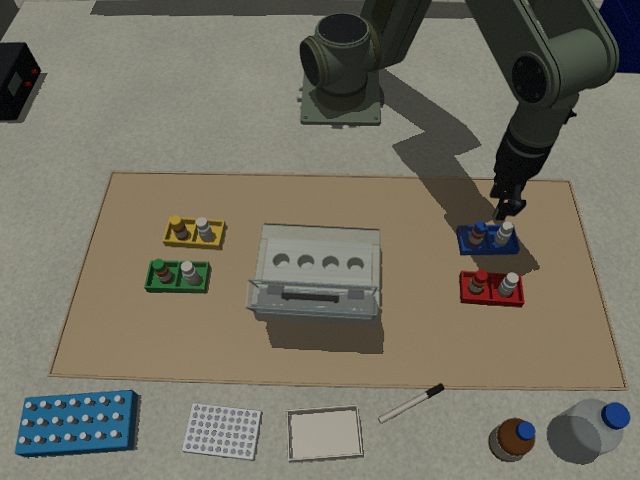

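View pics/t28.png

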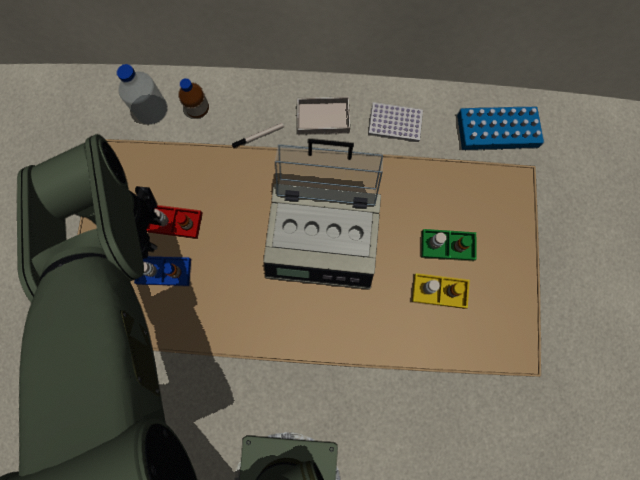

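Run:
```python
from lk import *
S=Cam("scene");im=S["color"].copy()
tr=dict(blue=(.4515,.2918),red=(.5666,.283))
o=(440,200)
z=cv2.resize(im[200:330,440:560],None,fx=4.6,fy=4.6,interpolation=cv2.INTER_CUBIC)
for c,p in tr.items():
    for h in(.065,.004):
        q=(proj(S,[[*p,h]])[0]-o+.5)*4.6;cv2.circle(z,(int(q[0]),int(q[1])),3,(255,255,255),-1);print(c,h,q)
save("z28",z)
```

```text
blue 0.065 [179.29775445 122.43651993]
blue 0.004 [146.7856372  193.92766669]
red 0.065 [194.19856935 347.20944751]
red 0.004 [158.81846997 411.6487577 ]
```

View pics/z28.png

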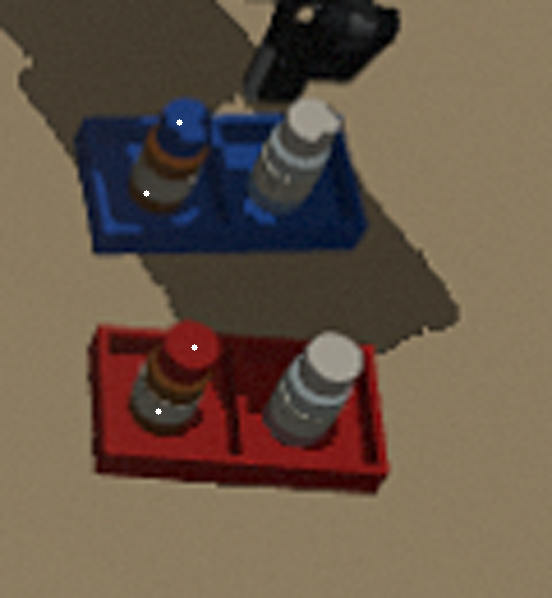

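```bash
python3 -c "
from rig import *
print(hand_in())"
```

```text
the job is handed in; nothing more can be done
None
```

The hood is open and resting on its stop, and all four vials stand in the empty compartments of their colour's tray. I handed the job in at about 31 s of the 115 s allowed.

- **Hood:** I swung it up by its handle to about 1.72 rad and let go there. The last scene and top pictures show it leaning back past vertical.
- **Vials:** I gripped each one by its cap, lowered it until I felt light floor contact (5 to 13 N), then released it.
- **Final pictures:** All four vials look upright in their compartments, and the arm was clear at z ≈ 0.20 m. For red and blue, a projection of the planned spots on to the scene picture agreed to a few mm.
- **Network positions:** They put all four vials within about 13 mm of the compartment centres, against the 22 mm allowed. Red showed the largest offset, −8 to −12 mm in y, which disagrees with the projection check. I put that down to the arm partly hiding it in the top view, and to the network reporting the middle of the visible surface.

Three things went wrong along the way and were corrected:

- **First hood approach:** A 35° tilt came close to a wrist joint limit, so I redid it at 22°.
- **Hood lift:** The hood pushed back with up to about 20 N while I followed its arc.
- **Red carry:** A shift stopped about 17 mm short because of the speed limit. I corrected it before lowering the vial.

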